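# Pull down a vacuum pump's cover

### The arm

A 7-joint arm with a two-finger parallel gripper is mounted at the origin on the work surface. World frame = base frame: x ahead of the robot, y to its left, z up, the work surface at z = 0. Lengths are in m, angles in rad, forces in N, time in s.
With the tool pointing down it reaches from about 0.35 to 0.9 m from the base axis. Payload 8.1 kg.
Tool frame: the origin (TCP) lies midway between the tips of the shut fingers; the grasp point (between the pads) lies 19 mm behind it; z points along the fingers, y is the direction in which the jaws open and shut (so a half turn about z gives the same grasp; the last joint's range is limited). The gripper opens to 92 mm and grips with 3 to 60 N. Pads are 19 mm wide; open, the fingers measure 130 mm over their backs; the gripper's body (75 mm by 190 mm) begins 47 mm behind the grasp point.
Start: joints at [-1.215, 0.434, 0.025, 1.573, -0.012, 1.134, -0.075], TCP at [0.277, 0.56, 0.227] pointing down, gripper open.
Joint ranges: [-2.62, 2.62], [-0.44, 2.09], [-1.27, 1.32], [0.08, 2.57], [-1.32, 4.46], [0.12, 2], [-2.74, 2.74]. Speed limits (rad/s): [2.22, 2.22, 3.01, 3.01, 3.14, 3.14, 3.14].

### API

Orientations are given as a rotation vector (axis times angle).
In Python, from cell import arm gives the robot as it stands. The module is installed in compiled form; this text tells all that it offers.
- The arm moves only by the tool jog_arm, never from a script. Its argument "increments" is a list of rows, each an object with "slide": the shift along the tool's x, y, z in mm, a list of three; "roll": the turn about the tool's z in rad; "gripper": the opening, from 0 (shut) to 1 (fully open). In form: [{"slide": [x, y, z], "roll": roll, "gripper": gripper}, ...]. A call has exactly 10 rows; each row is the pose to reach, as a shift and turn from the pose commanded when the call began, along the tool's axes at that moment; what a row does not reach only later rows make up. A row lasts 1/12 s, in which the tool goes at most 41.7 mm and 7.16 degrees, less where a joint would pass 70% of its speed; a pose out of reach is approached as far as the arm can. A call with a gripper value outside its range is refused whole. The fingers move at their own pace and stop on an object; "newtons" is the grip in N (left out, the last holds). Time passes only in rows, so rows that repeat a pose let the fingers close, or fill a call up. It gives the time, the measured TCP pose, the force and the opening at its end, in the units of the state.
- arm.observe(): the state, without advancing time (a new reading comes with each control period).
- arm.get_image(name): name is "scene" or "top"; returns a dict with "frame" (400x640x3 uint8, blue, green, red), "depth" (400x640 float32, m along the optical axis (not along the pixel's ray), 0 where there is no reading), "intrinsics" (3x3 intrinsics, pixels), "R" (3x3) and "t" (3): a world point X has camera coordinates R X + t. Camera axes: x right, y down, z forward; pixel columns grow to the right and rows downward; lengths in m; the calibration is good to about 2 mm. A picture is of the moment at which its call begins.
- arm.sign_off(): hands the job in, once; it reports no verdict.
The state is a dict: "clock": time; "joints": joint angles; "dq": joint speeds; "joint_efforts": joint torques, N m; "position": TCP position; "ee_rot": TCP orientation; "force": force on the tool from outside, world axes, zero at the start; "ft_torque": the same for the moment, N m; "width": opening from 0.0 (shut) to 1.0 (fully open).
Only numpy, scipy, OpenCV 4.12 (cv2) and the standard library are available. Lean on these libraries where they do the work, as an engineer would, in place of code of your own. Each camera call takes 0.05 s, during which the arm holds its last target.

### The job

The cover has just been put back on the vacuum pump with a new gasket and its four nuts are only finger-tight. With the T-handle socket wrench from the blue stand give each nut a half turn clockwise in cross order (finish one nut, then the one diagonally opposite, then the other two), so that the cover draws down evenly; feel the socket onto each nut without forcing it, and do not touch the nuts with the fingers. Then set the wrench back in its stand and leave the tub, bottle and dish where they are.

Things in the scene. Friction and masses are not known exactly. Their poses are not given: they have to be found in the camera images.
- pump: the green vacuum pump end standing on the bench, fixed: foot 190 x 150 mm, finned barrel, square top flange 150 x 150 mm. Origin at the centre of its underside on the bench, z up; x and y are parallel to the flange's edges (a brass hose tail points along +x). The gasket's top lies 88.5 mm above the bench.
- cover: the bare aluminium cover plate on the pump, 150 x 150 x 12 mm with a low round boss (19 mm over the underside) and a brass plug on it (27 mm). Origin at the centre of its underside, 89 mm above the bench at the start. It rests on a springy gasket (about 40 N per mm) and can only sink and tilt a little: four half turns draw it down about 0.7 mm
- wrench: T-handle socket wrench, 121 mm tall, about 0.35 kg, standing upright in the stand. Origin at the centre of the socket's open lower end; z up along its 12 mm shaft, x along the cross bar. The socket is a hexagonal tube, 33 mm across flats outside (38 over corners), 25.2 mm across flats inside, 22 mm deep; flats face 30 degrees off the bar. It turns about 5 degrees on a nut before it bites.
- wrench_bar (a point): centre of the wrench's red cross bar, 112 mm above the socket's end; the bar is 100 mm long (x), 14 mm wide (y) and 18 mm tall, with black ends
- nut_a (a joint): turn of the nut on stud a in rad: 0 when it just touches the cover, growing as it is tightened (clockwise from above); it starts finger-tight, -0.15 to 0.05; a half turn is 3.14. It sinks 2 mm a turn, takes about 0.06 Nm to start and up to 0.15 Nm by the end, and stays where it is left. Which way its hex points differs from nut to nut and run to run and is not measured.
- nut_b (a joint): the same for the nut on stud b
- nut_c (a joint): the same for the nut on stud c (diagonally opposite a)
- nut_d (a joint): the same for the nut on stud d (diagonally opposite b)
- stud_a_tip (a point): centre of the top end of stud a (16 mm thick), 122 mm above the bench, 2.5 mm above the nut's top; fixed to the pump at its x = +50, y = +50 mm. The studs stand on a 100 mm square.
- nut_a_seat (a point): centre of the underside of nut a, on the cover's top, 101 mm above the bench. All nuts: steel hex flange nut, flange 34 mm across and 4 mm thick, hex 24 mm across flats up to 16 mm above the cover, then a round chamfered top (24 narrowing to 20 mm) up to 18.5 mm. Fully on, the socket's end stands on the flange, 105 mm above the bench; while the hexes do not match it stops at about 117 mm.
- stud_b_tip (a point): the same of stud b, at the pump's x = +50, y = -50 mm
- stud_c_tip (a point): the same of stud c, at x = -50, y = -50 mm
- stud_d_tip (a point): the same of stud d, at x = -50, y = +50 mm
- stand: blue block 80 x 80 x 45 mm with a round hole of 44 mm, 35 mm deep, its rim chamfered by 3 mm (hole floor 10 mm above the bench), fixed; origin at the centre of its underside, under the hole's centre.
- tub: white plastic tub with lid, 100 mm across, 100 mm tall, loose; origin under its centre. Bystander.
- amber: amber bottle with black cap, 56 mm across, 110 mm tall, loose; origin under its centre. Bystander.
- dish: small steel dish, 90 mm across, 30 mm tall, loose; origin under its centre. Bystander.

How it is judged:
On the way, in this order (a step that is already met when the one before it is completed fails the run):
1. one nut and the nut diagonally opposite it have had their half turn (each 2.69 to 3.59 rad) while the other two are still only finger-tight (under 0.4 rad) (((value of joint nut_a between 2.6916 and 3.5916 rad and value of joint nut_c between 2.6916 and 3.5916 rad and value of joint each of nut_b, nut_d below 0.4 rad) or (value of joint nut_b between 2.6916 and 3.5916 rad and value of joint nut_d between 2.6916 and 3.5916 rad and value of joint each of nut_a, nut_c below 0.4 rad))), for 0.2 s.
2. all four nuts have had their half turn (value of joint nut_a between 2.6916 and 3.5916 rad and value of joint nut_b between 2.6916 and 3.5916 rad and value of joint nut_c between 2.6916 and 3.5916 rad and value of joint nut_d between 2.6916 and 3.5916 rad), for 0.2 s.
At the end, for the whole second after the job is handed in: All four nuts at a half turn past touching (3.14 rad, within 0.45); cover drawn down at least 0.3 mm and level within 0.0035 rad; wrench upright (0.12 rad) on the floor of the hole in its stand (within 4 mm of the floor and 8 mm of the centre), at rest and released (all of step 2 and angle between cover's own z axis and vertical below 0.0035 rad and z of cover in the frame of pump below 0.0887 m and horizontal distance between wrench and stand below 0.008 m and z of wrench in the frame of stand below 0.014 m and angle between wrench's own z axis and vertical below 0.12 rad and linear speed of wrench below 0.02 m/s).
It fails at once if the wrench forced against the pump, its cover or nuts with more than 45 N (contact force between wrench and pump above 45 N).
It fails at once if the fingers touch the pump, its cover or nuts (more than 1 N) (contact force between the fingers and pump above 1 N).
It fails at once if a nut overtightened by more than an eighth of a turn beyond the half turn (value of joint any of nut_a, nut_b, nut_c, nut_d above 3.93 rad).
It fails at once if the tub, bottle or dish moved by more than 20 mm (distance of any of tub, amber, dish from where it was at the start of the episode above 0.02 m).
It also fails if it takes over 72 s, if anything falls off the work surface, if the arm or the gripper's body presses on something with over 40 N, if the wrist force passes 120 N, or if a joint passes its speed limit or range.

## Working session

There is one attempt and no reset: what is moved stays moved. The work goes in short steps, Python scripts to look and compute and a tool call to move; the robot and the scene stay as the last step left them, time stands still between calls to the robot, and variables do not carry over. Pictures are saved under pics/ and viewed, and the job is handed in when it is done.

Besides the shell and the picture viewer there is one more tool, called after ">>>" by a JSON object that holds its "fn" and its "kwargs", one argument or row to a line. jog_arm: Moves the arm, as the interface text tells. Its arguments: {"type":"object","properties":{"increments":{"type":"array"},"newtons":{"type":"number"}},"required":["increments"]}

```bash
mkdir -p pics; ls
python3 - <<'E'
from cell import arm
import cv2, numpy as np
s=arm.observe(); print({k:np.round(v,3).tolist() for k,v in s.items()})
for n in ("scene","top"):
    d=arm.get_image(n); cv2.imwrite(f"pics/{n}0.png",d["frame"]); np.savez(f"{n}0.npz",**d)
    print(n,d["intrinsics"].round(1).tolist(),d["R"].round(3).tolist(),d["t"].round(3).tolist())
E
```

```text
pics
{'clock': 0.0, 'joints': [-1.215, 0.435, 0.025, 1.574, -0.012, 1.134, -0.075], 'dq': [0.0, 0.0, -0.0, 0.001, -0.0, -0.001, -0.002], 'joint_efforts': [-0.001, -66.784, 0.985, -31.446, -0.061, 0.043, 0.0], 'position': [0.277, 0.56, 0.226], 'ee_rot': [-0.714, -3.059, 0.002], 'force': [-0.331, -0.409, -0.157], 'ft_torque': [-0.037, 0.037, 0.037], 'width': 1.001}
scene [[462.1, 0.0, 315.9], [0.0, 462.1, 194.7], [0.0, 0.0, 1.0]] [[-0.34, 0.94, 0.005], [0.68, 0.249, -0.689], [-0.649, -0.232, -0.724]] [0.19, -0.324, 1.527]
top [[469.7, 0.0, 314.7], [0.0, 469.7, 204.1], [0.0, 0.0, 1.0]] [[-0.024, -1.0, -0.001], [-0.997, 0.024, -0.078], [0.078, -0.001, -0.997]] [0.017, 0.601, 1.148]
```

View pics/scene0.png

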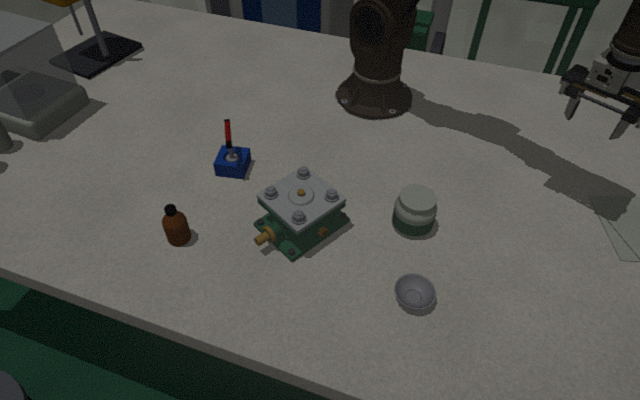

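View pics/top0.png

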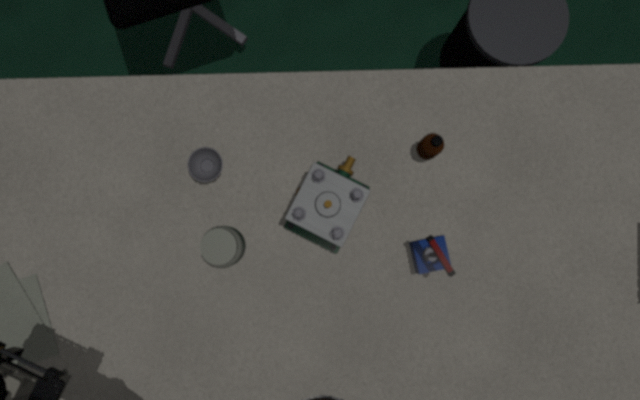

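Run:
```python
import cv2, numpy as np
def up(n,x0,x1,y0,y1,k):
    d=np.load(f"{n}0.npz"); f=d["frame"][y0:y1,x0:x1]
    f=(255*(f/255.)**.5).astype(np.uint8)
    return cv2.resize(f,None,fx=k,fy=k,interpolation=cv2.INTER_CUBIC)
a=up("top",270,470,140,290,4); cv2.imwrite("pics/topz.png",a)
b=up("scene",200,360,110,260,4); cv2.imwrite("pics/scz.png",b)
d=np.load("top0.npz"); D=d["depth"]
for p in [(298,213),(318,173),(356,195),(337,233),(327,204),(310,195),(440,255),(432,256),(400,300)]: print(p,D[p[1],p[0]])
```

```text
(298, 213) 1.069172
(318, 173) 1.0775234
(356, 195) 1.0762916
(337, 233) 1.0678432
(327, 204) 1.0794128
(310, 195) 1.0935928
(440, 255) 1.054934
(432, 256) 1.1103203
(400, 300) 1.1748354
```

View pics/topz.png

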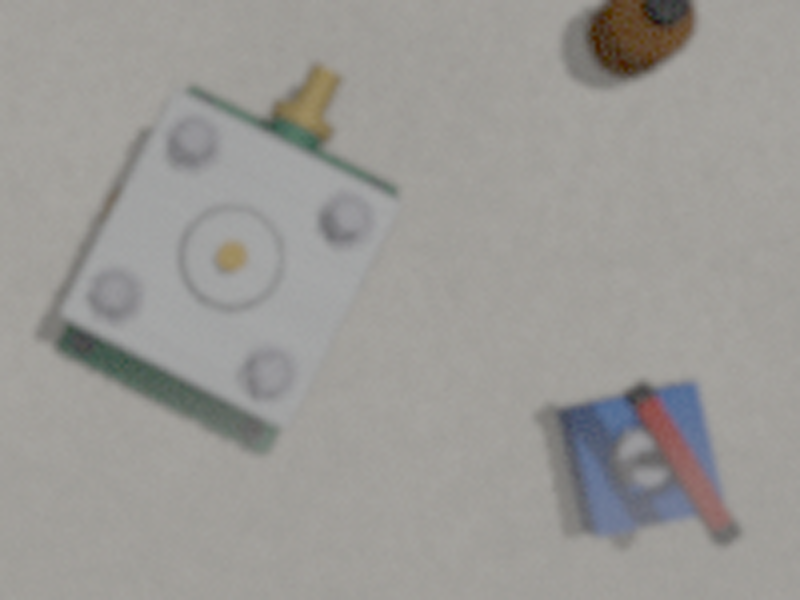

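View pics/scz.png

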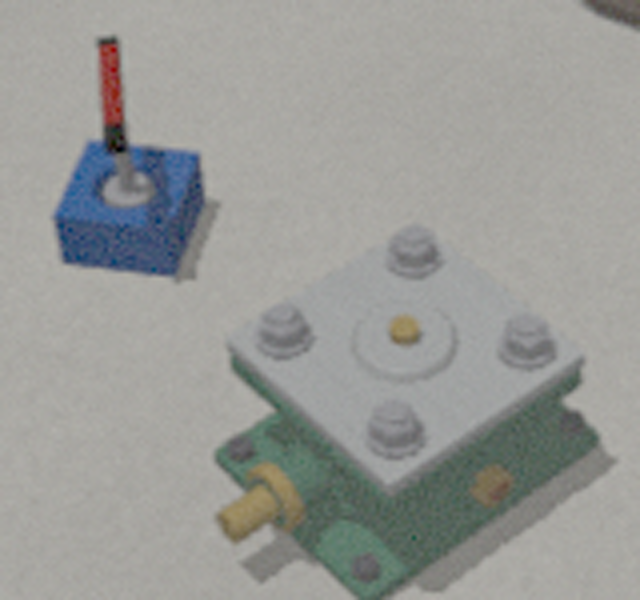

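```bash
cat > h.py <<'E'
import cv2, numpy as np
def ray(d,uv,z):
    K,R,t=d["intrinsics"],d["R"],d["t"]; c=-R.T@t
    v=R.T@np.linalg.solve(K,np.array([uv[0],uv[1],1.])); s=(z-c[2])/v[2]; return c+s*v
def proj(d,X):
    p=d["intrinsics"]@(d["R"]@np.asarray(X)+d["t"]); return p[:2]/p[2]
def masks(d):
    f=cv2.GaussianBlur(d["frame"],(3,3),0); return cv2.cvtColor(f,cv2.COLOR_BGR2HSV)
def comps(m,lo=8):
    n,l,st,c=cv2.connectedComponentsWithStats(m.astype(np.uint8)); return [(st[i,4],c[i].round(2).tolist(),i,l) for i in range(1,n) if st[i,4]>=lo]
E
python3 - <<'E'
import numpy as np,cv2
from h import *
for n in("top","scene"):
    d=np.load(n+"0.npz"); h=masks(d); H,S,V=[h[...,i].astype(int) for i in range(3)]
    roi=np.zeros(H.shape,bool)
    if n=="top": roi[140:290,270:470]=1
    else: roi[110:260,200:360]=1
    ye=roi&(H>12)&(H<35)&(S>80)&(V>60)
    for a,c,_,_ in comps(ye): print(n,"yellow",a,c,ray(d,c,.116).round(4)[:2])
    re=roi&((H<8)|(H>172))&(S>110)&(V>40)
    for a,c,i,l in comps(re,20):
        r=cv2.minAreaRect(np.argwhere(l==i)[:,::-1].astype(np.float32)); b=cv2.boxPoints(r)
        print(n,"red",a,c,ray(d,c,.131).round(4)[:2],ray(d,c,.122).round(4)[:2], r, [ray(d,p,.131)[:2].round(4).tolist() for p in b])
    bl=roi&(H>105)&(H<130)&(S>100)
    for a,c,i,l in comps(bl,100): print(n,"blue",a,c,ray(d,c,.045).round(4)[:2])
    pl=roi&(S<45)&(V>np.percentile(V[roi],60))
    # plate by depth
    K=d["intrinsics"]; v,u=np.mgrid[:400,:640]; D=d["depth"].astype(float)
    P=np.stack([(u-K[0,2])*D/K[0,0],(v-K[1,2])*D/K[1,1],D],-1)-d["t"]; W=P@d["R"]
    pz=roi&(D>0)&(W[...,2]>.095)&(W[...,2]<.108)
    print(n,"plate z med",np.median(W[pz][:,2]), pz.sum(), "bench", np.median(W[roi&(D>0)][:,2]))
    for a,c,i,l in comps(pz,300):
        q=W[l==i][:,:2].astype(np.float32); print(a,cv2.minAreaRect(q))
    nz=roi&(D>0)&(W[...,2]>.112)&(W[...,2]<.135)
    for a,c,i,l in comps(nz,8): q=W[l==i]; print(" high",a,c,q.mean(0).round(4), q[:,2].max().round(4))
E
```

```text
top yellow 140 [347.81, 164.69] [ 0.6835 -0.0756]
top yellow 35 [327.31, 203.69] [ 0.5942 -0.0258]
top red 146 [438.86, 252.92] [ 0.4761 -0.273 ] [ 0.4758 -0.2754] ((440.0, 254.5), (35.22346496582031, 4.992301940917969), 56.3099365234375) [[0.5028, -0.2501], [0.5088, -0.2597], [0.4423, -0.3006], [0.4363, -0.291]]
top blue 108 [441.39, 243.19] [ 0.4967 -0.3027]
top blue 295 [419.74, 252.95] [ 0.4744 -0.2491]
top plate z med 0.1010508364941061 3492 bench 0.00043036737904550095
3468 ((0.5938186645507812, -0.025383323431015015), (0.1494181603193283, 0.1498871147632599), 61.70463943481445)
 high 94 [317.89, 174.98] [ 0.6607 -0.0058  0.1194] 0.1259
 high 97 [356.43, 194.49] [ 0.6134 -0.093   0.1195] 0.1286
 high 46 [327.39, 203.96] [ 0.5936 -0.026   0.1157] 0.12
 high 94 [298.1, 213.52] [0.573  0.0417 0.1195] 0.1261
 high 96 [336.96, 233.28] [ 0.5258 -0.0459  0.1195] 0.1261
 high 342 [439.89, 255.95] [ 0.4692 -0.2756  0.1285] 0.1348
scene yellow 40 [300.7, 191.95] [ 0.5941 -0.0248]
scene yellow 179 [264.61, 234.98] [ 0.7379 -0.0507]
scene red 98 [227.31, 130.56] [ 0.4676 -0.2766] [ 0.4579 -0.2829] ((227.23233032226562, 130.52056884765625), (19.327518463134766, 4.831879615783691), 85.60128784179688) [[0.4349, -0.303], [0.4291, -0.2919], [0.4987, -0.2517], [0.5042, -0.2625]]
scene blue 825 [232.04, 162.34] [ 0.4915 -0.2629]
scene plate z med 0.10246075748102047 2455 bench 0.0024215264091537476
2430 ((0.5933160781860352, -0.02681778371334076), (0.1538439691066742, 0.15242472290992737), 61.17588424682617)
 high 168 [227.11, 133.39] [ 0.477  -0.2724  0.1304] 0.1349
 high 78 [302.67, 170.22] [ 0.5285 -0.0451  0.1198] 0.1253
 high 88 [269.72, 189.99] [ 0.6163 -0.0924  0.12  ] 0.1259
 high 49 [300.18, 191.55] [ 0.5936 -0.0263  0.1163] 0.1198
 high 96 [330.99, 192.97] [0.5765 0.0427 0.1196] 0.1259
 high 100 [297.54, 214.58] [ 0.6641 -0.005   0.12  ] 0.1266
```

Run:
```python
import numpy as np,cv2
from h import *
for n in("top","scene"):
    d=np.load(n+"0.npz"); roi=np.zeros((400,640),bool)
    if n=="top": roi[215:300,395:470]=1
    else: roi[110:200,200:258]=1
    K=d["intrinsics"]; v,u=np.mgrid[:400,:640]; D=d["depth"].astype(float)
    P=np.stack([(u-K[0,2])*D/K[0,0],(v-K[1,2])*D/K[1,1],D],-1)-d["t"]; W=P@d["R"]
    for lo,hi,name in((.122,.136,"bar"),(.041,.049,"stand")):
        m=roi&(D>0)&(W[...,2]>lo)&(W[...,2]<hi); q=W[m]
        r=cv2.minAreaRect(q[:,:2].astype(np.float32)); print(n,name,m.sum(),q.mean(0).round(4),np.median(q[:,2]),r)
        x=q[:,:2]-q[:,:2].mean(0); w,V=np.linalg.eigh(x.T@x); print("  dir deg",np.degrees(np.arctan2(V[1,1],V[0,1])))
    # shaft/socket below the bar
    m=roi&(D>0)&(W[...,2]>.055)&(W[...,2]<.115); q=W[m]; print(" shaft",m.sum(), q.mean(0).round(4) if m.any() else 0)
from scipy.spatial.transform import Rotation as Ro
print(Ro.from_rotvec([-0.714,-3.059,0.002]).as_matrix().round(3))
```

```text
top bar 310 [ 0.4696 -0.276   0.1298] 0.13012722946275793 ((0.4698481559753418, -0.2767235338687897), (0.10096383839845657, 0.015299951657652855), 29.388931274414062)
  dir deg -150.09815874471738
top stand 625 [ 0.4686 -0.2709  0.0444] 0.04429852034059998 ((0.469451367855072, -0.27717241644859314), (0.07976118475198746, 0.0811697244644165), 10.3925142288208)
  dir deg 138.53055817480634
 shaft 30 [ 0.4691 -0.2718  0.0845]
scene bar 158 [ 0.4744 -0.2739  0.1316] 0.13235499629101255 ((0.4702528715133667, -0.2766191363334656), (0.1008293479681015, 0.013834753073751926), 29.409929275512695)
  dir deg -150.37718975196782
scene stand 496 [ 0.4733 -0.2754  0.0455] 0.04574181750207797 ((0.4696354568004608, -0.27768996357917786), (0.08522506058216095, 0.08141441643238068), 10.838796615600586)
  dir deg 146.71139127967888
 shaft 44 [ 0.5078 -0.2399  0.0768]
[[-0.897  0.443 -0.001]
 [ 0.443  0.897 -0.001]
 [ 0.    -0.001 -1.   ]]
```

>>> {"fn": "jog_arm", "kwargs": {
  "increments": [
    {"slide": [-21,-26,0],"roll": -0.05,"gripper": 1},
    {"slide": [-43,-53,0],"roll": -0.1,"gripper": 1},
    {"slide": [-65,-80,0],"roll": -0.15,"gripper": 1},
    {"slide": [-87,-106,0],"roll": -0.2,"gripper": 1},
    {"slide": [-109,-133,0],"roll": -0.2,"gripper": 1},
    {"slide": [-131,-160,0],"roll": -0.2,"gripper": 1},
    {"slide": [-153,-186,0],"roll": -0.2,"gripper": 1},
    {"slide": [-175,-213,0],"roll": -0.2,"gripper": 1},
    {"slide": [-197,-240,0],"roll": -0.2,"gripper": 1},
    {"slide": [-218,-266,0],"roll": -0.2,"gripper": 1}
  ]
}}

```text
clock: 0.93
position: [0.3544, 0.2233, 0.2266]
ee_rot: [-0.406, -3.115, 0.0]
force: [0.6, -0.2, 0.3]
width: 0.998
```

```bash
cat > st.py <<'E'
from cell import arm
import numpy as np
from scipy.spatial.transform import Rotation as Ro
s=arm.observe(); M=Ro.from_rotvec(s["ee_rot"]).as_matrix()
for k in("clock","joints","position","force","ft_torque","width"): print(k,np.round(s[k],4).tolist())
print("yawx",np.degrees(np.arctan2(M[1,0],M[0,0])).round(2),"tilt",M[:2,2].round(4), "x",M[:2,0].round(4),"y",M[:2,1].round(4))
def go(x,y,yaw=None,z=None):
    dw=np.array([x,y,s["position"][2] if z is None else z])-s["position"]; print("slide",(M.T@dw*1000).round(1), "roll",None if yaw is None else np.radians(((np.degrees(np.arctan2(M[1,0],M[0,0]))-yaw)+180)%360-180).round(3))
E
python3 -c "
from st import *
go(.470,-.2767,-150.5,.2)"
```

```text
clock 0.9333
joints [-0.7876, 0.0936, 0.1063, 2.0467, -0.0118, 1.0021, 0.6363]
position [0.3544, 0.2233, 0.2266]
force [0.5755, -0.1581, 0.3336]
ft_torque [0.0103, -0.0445, 0.0804]
width 0.9983
yawx 165.16 tilt [-0.0002 -0.0002] x [-0.9666  0.2562] y [0.2562 0.9666]
slide [-239.9 -453.7   26.6] roll -0.774
```

>>> {"fn": "jog_arm", "kwargs": {
  "increments": [
    {"slide": [-19,-36,0],"roll": -0.08,"gripper": 1},
    {"slide": [-38,-72,0],"roll": -0.16,"gripper": 1},
    {"slide": [-57,-108,0],"roll": -0.24,"gripper": 1},
    {"slide": [-76,-144,0],"roll": -0.32,"gripper": 1},
    {"slide": [-95,-180,0],"roll": -0.4,"gripper": 1},
    {"slide": [-114,-216,0],"roll": -0.48,"gripper": 1},
    {"slide": [-133,-252,0],"roll": -0.56,"gripper": 1},
    {"slide": [-152,-288,0],"roll": -0.64,"gripper": 1},
    {"slide": [-171,-324,0],"roll": -0.71,"gripper": 1},
    {"slide": [-190,-360,0],"roll": -0.77,"gripper": 1}
  ]
}}

```text
clock: 1.77
position: [0.4435, -0.1627, 0.2267]
ee_rot: [-0.802, 3.037, 0.001]
force: [0.9, 1.3, 0.2]
width: 1.0
```

```bash
python3 -c "
from st import *
go(.470,-.2767,-150.5,.2)"
```

```text
clock 1.7667
joints [-0.1566, 0.1856, 0.4678, 1.9593, -0.0983, 1.0185, 2.4429]
position [0.4435, -0.1627, 0.2267]
force [0.9363, 1.3093, 0.1901]
ft_torque [0.1393, -0.0054, -0.0133]
width 1.0004
yawx -150.43 tilt [0.0001 0.0004] x [-0.8697 -0.4935] y [-0.4935  0.8697]
slide [  33.2 -112.2   26.6] roll 0.001
```

>>> {"fn": "jog_arm", "kwargs": {
  "increments": [
    {"slide": [8,-28,0],"roll": 0,"gripper": 1},
    {"slide": [16,-56,0],"roll": 0,"gripper": 1},
    {"slide": [25,-84,5],"roll": 0,"gripper": 1},
    {"slide": [30,-103,15],"roll": 0,"gripper": 1},
    {"slide": [33,-112,30],"roll": 0,"gripper": 1},
    {"slide": [33,-112,45],"roll": 0,"gripper": 1},
    {"slide": [33,-112,55],"roll": 0,"gripper": 1},
    {"slide": [33,-112,60],"roll": 0,"gripper": 1},
    {"slide": [33,-112,60],"roll": 0,"gripper": 1},
    {"slide": [33,-112,60],"roll": 0,"gripper": 1}
  ]
}}

```text
clock: 2.6
position: [0.4698, -0.2746, 0.167]
ee_rot: [-0.795, 3.039, 0.0]
force: [0.4, -0.3, 0.5]
width: 1.001
```

Run:
```python
from st import *
go(.470,-.2767,-150.5,.103)
import cv2
for n in ("scene","top"):
    d=arm.get_image(n); np.savez(n+"1.npz",**d)
    f=d["frame"][80:220,180:300] if n=="scene" else d["frame"][180:320,380:500]
    cv2.imwrite(f"pics/{n}1.png",cv2.resize((255*(f/255.)**.5).astype(np.uint8),None,fx=4,fy=4))
```

```text
clock 2.6
joints [0.1092, 0.3779, 0.4298, 1.8738, -0.1932, 0.9306, 2.7109]
position [0.4698, -0.2746, 0.167]
force [0.4149, -0.3089, 0.4761]
ft_torque [0.1176, 0.0276, -0.0162]
width 1.0013
yawx -150.68 tilt [0.     0.0002] x [-0.8719 -0.4898] y [-0.4898  0.8719]
slide [ 0.8 -1.9 64. ] roll -0.003
```

View pics/scene1.png

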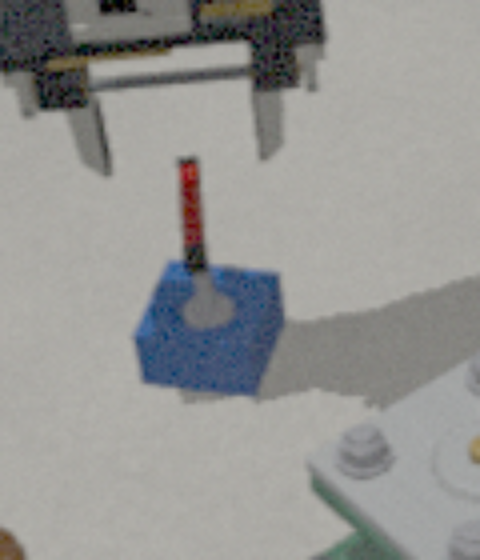

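>>> {"fn": "jog_arm", "kwargs": {
  "increments": [
    {"slide": [0,-1,8],"roll": 0.08,"gripper": 1},
    {"slide": [1,-2,20],"roll": 0.08,"gripper": 1},
    {"slide": [1,-2,35],"roll": 0.08,"gripper": 1},
    {"slide": [1,-2,50],"roll": 0.08,"gripper": 1},
    {"slide": [1,-2,60],"roll": 0.08,"gripper": 1},
    {"slide": [1,-2,64],"roll": 0.08,"gripper": 1},
    {"slide": [1,-2,64],"roll": 0.08,"gripper": 0.4},
    {"slide": [1,-2,64],"roll": 0.08,"gripper": 0.2},
    {"slide": [1,-2,64],"roll": 0.08,"gripper": 0.05},
    {"slide": [1,-2,64],"roll": 0.08,"gripper": 0}
  ],
  "newtons": 50
}}

```text
clock: 3.53
position: [0.4703, -0.2776, 0.1035]
ee_rot: [-0.672, 3.068, -0.001]
force: [-0.8, 0.1, 0.4]
width: 0.762
```

Run:
```python
from st import *
```

```text
clock 3.5333
joints [0.1459, 0.4616, 0.3956, 1.9337, -0.244, 0.7911, 2.6788]
position [0.4703, -0.2776, 0.1035]
force [-0.7576, 0.0649, 0.3957]
ft_torque [0.0829, 0.0441, -0.0228]
width 0.7617
yawx -155.3 tilt [ 0.0014 -0.0005] x [-0.9085 -0.4179] y [-0.4179  0.9085]
```

>>> {"fn": "jog_arm", "kwargs": {
  "increments": [
    {"slide": [0,0,0],"roll": 0,"gripper": 0},
    {"slide": [0,0,0],"roll": 0,"gripper": 0},
    {"slide": [0,0,0],"roll": 0,"gripper": 0},
    {"slide": [0,0,0],"roll": 0,"gripper": 0},
    {"slide": [0,0,0],"roll": 0,"gripper": 0},
    {"slide": [0,0,0],"roll": 0,"gripper": 0},
    {"slide": [0,0,0],"roll": 0,"gripper": 0},
    {"slide": [0,0,0],"roll": 0,"gripper": 0},
    {"slide": [0,0,0],"roll": 0,"gripper": 0},
    {"slide": [0,0,0],"roll": 0,"gripper": 0}
  ],
  "newtons": 50
}}

```text
clock: 4.37
position: [0.4697, -0.2774, 0.1027]
ee_rot: [0.672, -3.069, 0.0]
force: [0.6, -0.8, -0.9]
width: 0.144
```

Run:
```python
from st import *
```

```text
clock 4.3667
joints [0.1463, 0.4627, 0.3952, 1.9346, -0.2441, 0.7906, 2.6788]
position [0.4697, -0.2774, 0.1027]
force [0.6394, -0.8439, -0.8602]
ft_torque [0.0211, 0.0748, 0.0361]
width 0.1443
yawx -155.3 tilt [-0.     -0.0001] x [-0.9085 -0.4178] y [-0.4178  0.9085]
```

>>> {"fn": "jog_arm", "kwargs": {
  "increments": [
    {"slide": [0,0,-8],"roll": 0,"gripper": 0},
    {"slide": [0,0,-20],"roll": 0,"gripper": 0},
    {"slide": [0,0,-35],"roll": 0,"gripper": 0},
    {"slide": [0,0,-52],"roll": 0,"gripper": 0},
    {"slide": [0,0,-70],"roll": 0,"gripper": 0},
    {"slide": [0,0,-90],"roll": 0,"gripper": 0},
    {"slide": [0,0,-108],"roll": 0,"gripper": 0},
    {"slide": [0,0,-124],"roll": 0,"gripper": 0},
    {"slide": [0,0,-133],"roll": 0,"gripper": 0},
    {"slide": [0,0,-135],"roll": 0,"gripper": 0}
  ]
}}

```text
clock: 5.2
position: [0.4702, -0.2776, 0.2394]
ee_rot: [-0.671, 3.067, -0.002]
force: [-0.6, -0.4, -4.4]
width: 0.148
```

Run:
```python
from st import *
go(.5259,-.0461,180,.245)
```

```text
clock 5.2
joints [0.0871, 0.3033, 0.4549, 1.7789, -0.149, 1.0909, 2.5946]
position [0.4702, -0.2776, 0.2394]
force [-0.6156, -0.3937, -4.3515]
ft_torque [0.0375, 0.0491, -0.0162]
width 0.1481
yawx -155.3 tilt [ 0.0022 -0.0007] x [-0.9085 -0.4178] y [-0.4178  0.9085]
slide [-147.3  187.1   -5.6] roll 0.431
```

>>> {"fn": "jog_arm", "kwargs": {
  "increments": [
    {"slide": [-10,12,0],"roll": 0,"gripper": 0},
    {"slide": [-29,36,0],"roll": 0,"gripper": 0},
    {"slide": [-51,65,0],"roll": -0.05,"gripper": 0},
    {"slide": [-74,94,0],"roll": -0.1,"gripper": 0},
    {"slide": [-97,123,0],"roll": -0.15,"gripper": 0},
    {"slide": [-118,150,0],"roll": -0.2,"gripper": 0},
    {"slide": [-135,171,0],"roll": -0.25,"gripper": 0},
    {"slide": [-145,184,0],"roll": -0.3,"gripper": 0},
    {"slide": [-147,187,0],"roll": -0.3,"gripper": 0},
    {"slide": [-147,187,0],"roll": -0.3,"gripper": 0}
  ]
}}

```text
clock: 6.03
position: [0.5248, -0.0452, 0.237]
ee_rot: [1.125, -2.932, -0.001]
force: [-0.4, -0.3, -3.6]
width: 0.147
```

Run:
```python
from st import *
go(.5259,-.0461,180,.245)
import cv2
for n in ("scene","top"):
    d=arm.get_image(n); np.savez(n+"2.npz",**d)
    f=d["frame"][90:260,200:380] if n=="scene" else d["frame"][140:290,260:420]
    cv2.imwrite(f"pics/{n}2.png",cv2.resize((255*(f/255.)**.5).astype(np.uint8),None,fx=4,fy=3.5 if n=="scene" else 4))
```

```text
clock 6.0333
joints [-0.2479, 0.2663, 0.2936, 1.814, -0.0865, 1.0752, 2.3808]
position [0.5248, -0.0452, 0.237]
force [-0.432, -0.3336, -3.5914]
ft_torque [0.056, 0.0885, -0.0413]
width 0.1473
yawx -138.01 tilt [-0.0015 -0.0001] x [-0.7433 -0.669 ] y [-0.669   0.7433]
slide [-0.2 -1.3 -8. ] roll 0.733
```

View pics/scene2.png

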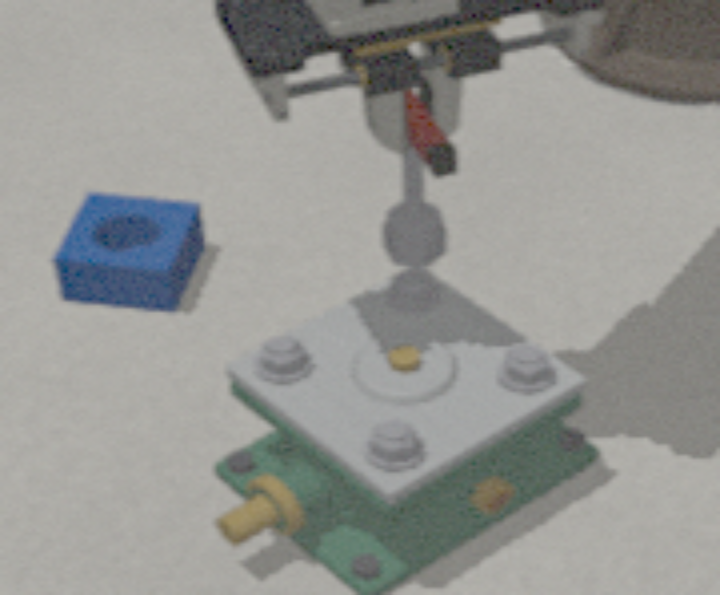

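View pics/top2.png

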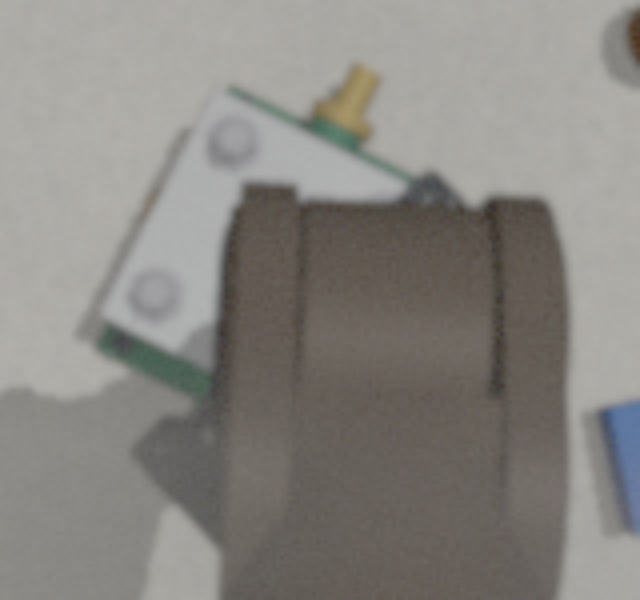

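Run:
```python
import numpy as np,cv2
from h import *
d=np.load("scene2.npz"); d0=np.load("scene0.npz")
def world(d):
    K=d["intrinsics"]; v,u=np.mgrid[:400,:640]; D=d["depth"].astype(float)
    P=np.stack([(u-K[0,2])*D/K[0,0],(v-K[1,2])*D/K[1,1],D],-1)-d["t"]; return P@d["R"],D
cam=-d["R"].T@d["t"]; a=np.array([.525,-.0455]); f=(a-cam[:2]);f/=np.linalg.norm(f); l=np.array([-f[1],f[0]])
W,D=world(d)
for z0,z1 in((.148,.152),(.152,.157),(.157,.162),(.162,.167),(.185,.205)):
    m=(D>0)&(W[...,2]>z0)&(W[...,2]<z1)&(np.hypot(W[...,0]-.525,W[...,1]+.0455)<.035); q=W[m][:,:2]-a
    if m.sum(): A=q@f;B=q@l; print(z0,m.sum(),"lat min max mean",(B.min()*1e3).round(1),(B.max()*1e3).round(1),(B.mean()*1e3).round(1),"depth front",(A.min()*1e3).round(1),(A.mean()*1e3).round(1))
W,D=world(d0)
print("nuts")
for nm,c in dict(a=(.6613,-.0055),b=(.6139,-.0935),c=(.5259,-.0461),d=(.5733,.0419)).items():
    c=np.array(c); f=(c-cam[:2]);f/=np.linalg.norm(f); l=np.array([-f[1],f[0]])
    m=(D>0)&(W[...,2]>.107)&(W[...,2]<.114)&(np.hypot(*(W[...,:2]-c).transpose(2,0,1))<.02); q=W[m][:,:2]-c;A=q@f;B=q@l
    print(nm,m.sum(),"lat",(B.min()*1e3).round(1),(B.max()*1e3).round(1),(B.mean()*1e3).round(1),"front",(np.percentile(A,10)*1e3).round(1))
    m=(D>0)&(W[...,2]>.1215)&(W[...,2]<.128)&(np.hypot(*(W[...,:2]-c).transpose(2,0,1))<.02); q=W[m][:,:2]-c;print("  tip",m.sum(),((q@l).mean()*1e3).round(1),((q@f).mean()*1e3).round(1))
print("dir f,l",f,l)
```

```text
0.148 19 lat min max mean -14.4 18.4 3.5 depth front -18.0 -11.3
0.152 29 lat min max mean -16.8 18.3 -0.3 depth front -18.0 -10.7
0.157 26 lat min max mean -16.8 18.2 2.0 depth front -18.6 -11.2
0.162 27 lat min max mean -16.9 18.1 -1.2 depth front -17.2 -9.5
0.185 38 lat min max mean -5.8 5.9 0.3 depth front -8.0 -2.1
nuts
a 39 lat -15.8 15.4 0.8 front -15.4
  tip 42 0.2 -0.6
b 39 lat -16.2 13.4 -1.6 front -14.5
  tip 38 0.7 -0.8
c 29 lat -15.2 16.4 1.1 front -11.4
  tip 29 1.0 0.0
d 32 lat -16.2 11.3 -2.6 front -13.3
  tip 38 0.4 -0.3
dir f,l [-0.95674613 -0.29092413] [ 0.29092413 -0.95674613]
```

>>> {"fn": "jog_arm", "kwargs": {
  "increments": [
    {"slide": [0,-1,5],"roll": 0,"gripper": 0},
    {"slide": [0,-1,12],"roll": 0,"gripper": 0},
    {"slide": [0,-1.2,18],"roll": 0,"gripper": 0},
    {"slide": [0,-1.2,22],"roll": 0,"gripper": 0},
    {"slide": [0,-1.2,25],"roll": 0,"gripper": 0},
    {"slide": [0,-1.2,26],"roll": 0,"gripper": 0},
    {"slide": [0,-1.2,27],"roll": 0,"gripper": 0},
    {"slide": [0,-1.2,28],"roll": 0,"gripper": 0},
    {"slide": [0,-1.2,28],"roll": 0,"gripper": 0},
    {"slide": [0,-1.2,28],"roll": 0,"gripper": 0}
  ]
}}

```text
clock: 6.97
position: [0.5261, -0.0468, 0.2099]
ee_rot: [-1.123, 2.934, -0.0]
force: [0.1, 0.6, -3.5]
width: 0.149
```

Run:
```python
from st import *
go(.5259,-.0461,180,.245)
```

```text
clock 6.9667
joints [-0.2391, 0.2939, 0.2896, 1.8497, -0.0979, 1.0114, 2.3928]
position [0.5261, -0.0468, 0.2099]
force [0.0713, 0.5886, -3.5069]
ft_torque [0.0756, 0.0596, 0.0441]
width 0.1493
yawx -138.11 tilt [0.0004 0.0001] x [-0.7444 -0.6678] y [-0.6678  0.7444]
slide [ -0.4   0.7 -35.1] roll 0.731
```

>>> {"fn": "jog_arm", "kwargs": {
  "increments": [
    {"slide": [0,0.5,0.2],"roll": 0,"gripper": 0},
    {"slide": [0,0.5,0.4],"roll": 0,"gripper": 0},
    {"slide": [0,0.5,0.6],"roll": 0,"gripper": 0},
    {"slide": [0,0.5,0.8],"roll": 0,"gripper": 0},
    {"slide": [0,0.5,1.0],"roll": 0,"gripper": 0},
    {"slide": [0,0.5,1.2],"roll": 0,"gripper": 0},
    {"slide": [0,0.5,1.4],"roll": 0,"gripper": 0},
    {"slide": [0,0.5,1.5],"roll": 0,"gripper": 0},
    {"slide": [0,0.5,1.5],"roll": 0,"gripper": 0},
    {"slide": [0,0.5,1.5],"roll": 0,"gripper": 0}
  ]
}}

```text
clock: 7.8
position: [0.5257, -0.0464, 0.2082]
ee_rot: [-1.123, 2.934, 0.0]
force: [0.3, 0.8, -2.5]
width: 0.145
```

Run:
```python
from st import *
```

```text
clock 7.8
joints [-0.2394, 0.2951, 0.289, 1.8527, -0.0983, 1.0076, 2.3925]
position [0.5257, -0.0464, 0.2082]
force [0.2622, 0.8202, -2.5396]
ft_torque [0.3459, -0.0373, -0.0505]
width 0.145
yawx -138.1 tilt [0.0001 0.0001] x [-0.7443 -0.6678] y [-0.6678  0.7443]
```

>>> {"fn": "jog_arm", "kwargs": {
  "increments": [
    {"slide": [0,0,0.3],"roll": 0,"gripper": 0},
    {"slide": [0,0,0.6],"roll": 0,"gripper": 0},
    {"slide": [0,0,0.8],"roll": 0,"gripper": 0},
    {"slide": [0,0,1],"roll": 0,"gripper": 0},
    {"slide": [0,0,1],"roll": 0,"gripper": 0},
    {"slide": [0,0,1],"roll": 0.04,"gripper": 0},
    {"slide": [0,0,1],"roll": 0.08,"gripper": 0},
    {"slide": [0,0,1],"roll": 0.12,"gripper": 0},
    {"slide": [0,0,1],"roll": 0.16,"gripper": 0},
    {"slide": [0,0,1],"roll": 0.2,"gripper": 0}
  ]
}}

```text
clock: 8.63
position: [0.5255, -0.0465, 0.207]
ee_rot: [0.821, -3.032, -0.0]
force: [0.1, 1.0, -4.2]
width: 0.15
```

Run:
```python
from st import *
```

```text
clock 8.6333
joints [-0.2704, 0.2979, 0.3295, 1.8569, -0.1126, 1.0053, 2.2061]
position [0.5255, -0.0465, 0.207]
force [0.1432, 1.024, -4.2048]
ft_torque [0.314, -0.1244, 0.0043]
width 0.1501
yawx -149.68 tilt [-0.0004 -0.0001] x [-0.8632 -0.5048] y [-0.5048  0.8632]
```

>>> {"fn": "jog_arm", "kwargs": {
  "increments": [
    {"slide": [0,0,0.3],"roll": 0,"gripper": 0},
    {"slide": [0,0,0.6],"roll": 0,"gripper": 0},
    {"slide": [0,0,0.9],"roll": 0,"gripper": 0},
    {"slide": [0,0,1.2],"roll": 0,"gripper": 0},
    {"slide": [0,0,1.5],"roll": 0,"gripper": 0},
    {"slide": [0,0,1.8],"roll": 0,"gripper": 0},
    {"slide": [0,0,2],"roll": 0,"gripper": 0},
    {"slide": [0,0,2],"roll": 0,"gripper": 0},
    {"slide": [0,0,2],"roll": 0,"gripper": 0},
    {"slide": [0,0,2],"roll": 0,"gripper": 0}
  ]
}}

```text
clock: 9.47
position: [0.5256, -0.0465, 0.2052]
ee_rot: [0.825, -3.031, -0.0]
force: [0.2, 0.0, -3.2]
width: 0.15
```

Run:
```python
from st import *
```

```text
clock 9.4667
joints [-0.2695, 0.2998, 0.3287, 1.8591, -0.1135, 1.0008, 2.2089]
position [0.5256, -0.0465, 0.2052]
force [0.1643, 0.0001, -3.2155]
ft_torque [0.2245, -0.0648, -0.0062]
width 0.1499
yawx -149.57 tilt [-0.0001  0.    ] x [-0.8622 -0.5066] y [-0.5066  0.8622]
```

>>> {"fn": "jog_arm", "kwargs": {
  "increments": [
    {"slide": [0,0,0.7],"roll": 0,"gripper": 0},
    {"slide": [0,0,1.4],"roll": 0,"gripper": 0},
    {"slide": [0,0,2.1],"roll": 0,"gripper": 0},
    {"slide": [0,0,2.8],"roll": 0,"gripper": 0},
    {"slide": [0,0,3.5],"roll": 0,"gripper": 0},
    {"slide": [0,0,4.2],"roll": 0,"gripper": 0},
    {"slide": [0,0,4.9],"roll": 0,"gripper": 0},
    {"slide": [0,0,5.5],"roll": 0,"gripper": 0},
    {"slide": [0,0,5.5],"roll": 0,"gripper": 0},
    {"slide": [0,0,5.5],"roll": 0,"gripper": 0}
  ]
}}

```text
clock: 10.3
position: [0.5256, -0.0465, 0.1997]
ee_rot: [0.824, -3.031, -0.0]
force: [0.5, -0.1, -3.5]
width: 0.148
```

Run:
```python
from st import *
import cv2
d=arm.get_image("scene"); np.savez("scene3.npz",**d)
f=d["frame"][90:260,200:380]; cv2.imwrite("pics/scene3.png",cv2.resize((255*(f/255.)**.5).astype(np.uint8),None,fx=4,fy=3.5))
```

```text
clock 10.3
joints [-0.2679, 0.3057, 0.3274, 1.8663, -0.1162, 0.9881, 2.2113]
position [0.5256, -0.0465, 0.1997]
force [0.4892, -0.0886, -3.4732]
ft_torque [0.3152, -0.1141, 0.0027]
width 0.1477
yawx -149.57 tilt [-0.0001  0.    ] x [-0.8623 -0.5064] y [-0.5064  0.8623]
```

View pics/scene3.png

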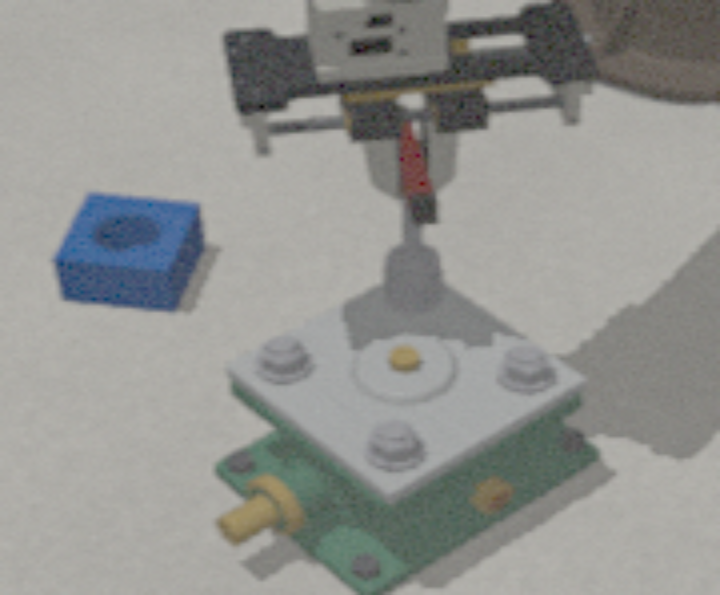

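>>> {"fn": "jog_arm", "kwargs": {
  "increments": [
    {"slide": [0,0,0],"roll": 0.1,"gripper": 0},
    {"slide": [0,0,0],"roll": 0.2,"gripper": 0},
    {"slide": [0,0,0],"roll": 0.3,"gripper": 0},
    {"slide": [0,0,0],"roll": 0.4,"gripper": 0},
    {"slide": [0,0,0],"roll": 0.5,"gripper": 0},
    {"slide": [0,0,0],"roll": 0.6,"gripper": 0},
    {"slide": [0,0,0],"roll": 0.7,"gripper": 0},
    {"slide": [0,0,0],"roll": 0.8,"gripper": 0},
    {"slide": [0,0,0],"roll": 0.9,"gripper": 0},
    {"slide": [0,0,0],"roll": 1.0,"gripper": 0}
  ]
}}

```text
clock: 11.18
position: [0.5256, -0.0466, 0.1996]
ee_rot: [0.737, 3.054, -0.001]
force: [0.6, 0.6, -6.2]
width: 0.15
```

Run:
```python
from st import *
```

```text
clock 11.1833
joints [-0.4318, 0.323, 0.5452, 1.8788, -0.1974, 0.993, 1.2961]
position [0.5256, -0.0466, 0.1996]
force [0.6097, 0.5599, -6.2165]
ft_torque [-0.0802, -0.2983, 0.0644]
width 0.1498
yawx 152.86 tilt [-0.     -0.0003] x [-0.8899  0.4561] y [0.4561 0.8899]
```

>>> {"fn": "jog_arm", "kwargs": {
  "increments": [
    {"slide": [0,0,0],"roll": 0.11,"gripper": 0},
    {"slide": [0,0,0.1],"roll": 0.22,"gripper": 0},
    {"slide": [0,0,0.1],"roll": 0.33,"gripper": 0},
    {"slide": [0,0,0.2],"roll": 0.44,"gripper": 0},
    {"slide": [0,0,0.2],"roll": 0.55,"gripper": 0},
    {"slide": [0,0,0.2],"roll": 0.66,"gripper": 0},
    {"slide": [0,0,0.3],"roll": 0.77,"gripper": 0},
    {"slide": [0,0,0.3],"roll": 0.88,"gripper": 0},
    {"slide": [0,0,0.3],"roll": 0.99,"gripper": 0},
    {"slide": [0,0,0.3],"roll": 1.1,"gripper": 0}
  ]
}}

```text
clock: 12.02
position: [0.5254, -0.0468, 0.1993]
ee_rot: [2.225, 2.218, -0.001]
force: [1.0, -0.3, -5.4]
width: 0.148
```

Run:
```python
from st import *
print("turned",-149.57-(np.degrees(np.arctan2(M[1,0],M[0,0]))-360*0))
```

```text
clock 12.0167
joints [-0.6208, 0.3702, 0.8163, 1.8924, -0.3153, 1.0126, 0.3282]
position [0.5254, -0.0468, 0.1993]
force [0.9638, -0.3104, -5.4093]
ft_torque [-0.4243, -0.0945, 0.0977]
width 0.1483
yawx 89.8 tilt [-0.0003 -0.0005] x [0.0034 1.    ] y [ 1.     -0.0034]
turned -239.3749948608902
```

>>> {"fn": "jog_arm", "kwargs": {
  "increments": [
    {"slide": [0,0,0],"roll": 0.11,"gripper": 0},
    {"slide": [0,0,0.1],"roll": 0.22,"gripper": 0},
    {"slide": [0,0,0.1],"roll": 0.33,"gripper": 0},
    {"slide": [0,0,0.2],"roll": 0.44,"gripper": 0},
    {"slide": [0,0,0.2],"roll": 0.55,"gripper": 0},
    {"slide": [0,0,0.2],"roll": 0.66,"gripper": 0},
    {"slide": [0,0,0.3],"roll": 0.77,"gripper": 0},
    {"slide": [0,0,0.3],"roll": 0.88,"gripper": 0},
    {"slide": [0,0,0.3],"roll": 0.98,"gripper": 0},
    {"slide": [0,0,0.3],"roll": 1.05,"gripper": 0}
  ]
}}

```text
clock: 12.85
position: [0.5252, -0.0467, 0.199]
ee_rot: [3.037, 0.804, -0.001]
force: [-0.4, -1.5, -3.7]
width: 0.15
```

Run:
```python
from st import *
```

```text
clock 12.85
joints [-0.791, 0.4736, 1.1123, 1.9028, -0.4844, 1.0696, -0.5319]
position [0.5252, -0.0467, 0.199]
force [-0.3592, -1.5457, -3.6978]
ft_torque [-0.3622, 0.4148, 0.1122]
width 0.1496
yawx 29.66 tilt [-0.0008 -0.0004] x [0.869  0.4948] y [ 0.4948 -0.869 ]
```

>>> {"fn": "jog_arm", "kwargs": {
  "increments": [
    {"slide": [0,0,0],"roll": -0.05,"gripper": 0},
    {"slide": [0,0,-5],"roll": -0.06,"gripper": 0},
    {"slide": [0,0,-13],"roll": -0.06,"gripper": 0},
    {"slide": [0,0,-24],"roll": -0.06,"gripper": 0},
    {"slide": [10,2,-32],"roll": -0.16,"gripper": 0},
    {"slide": [35,8,-34],"roll": -0.27,"gripper": 0},
    {"slide": [70,16,-34],"roll": -0.39,"gripper": 0},
    {"slide": [105,24,-34],"roll": -0.5,"gripper": 0},
    {"slide": [130,29,-34],"roll": -0.62,"gripper": 0},
    {"slide": [138,31,-34],"roll": -0.74,"gripper": 0}
  ]
}}

```text
clock: 13.68
position: [0.6643, -0.0017, 0.2337]
ee_rot: [2.527, 1.865, 0.003]
force: [-0.5, 1.1, -4.5]
width: 0.15
```

Run:
```python
from st import *
go(.6610,-.0058,-138,.232)
```

```text
clock 13.6833
joints [-0.5747, 0.5917, 0.8279, 1.5047, -0.4497, 1.2412, 0.0147]
position [0.6643, -0.0017, 0.2337]
force [-0.5072, 1.0626, -4.5145]
ft_torque [-0.0359, 0.0912, 0.0531]
width 0.1502
yawx 72.85 tilt [0.0023 0.0002] x [0.2949 0.9555] y [ 0.9555 -0.2949]
slide [-4.9 -2.   1.7] roll -2.603
```

>>> {"fn": "jog_arm", "kwargs": {
  "increments": [
    {"slide": [0,0,0],"roll": -0.12,"gripper": 0},
    {"slide": [0,0,0],"roll": -0.24,"gripper": 0},
    {"slide": [0,0,0],"roll": -0.36,"gripper": 0},
    {"slide": [0,0,0],"roll": -0.48,"gripper": 0},
    {"slide": [0,0,0],"roll": -0.6,"gripper": 0},
    {"slide": [0,0,0],"roll": -0.72,"gripper": 0},
    {"slide": [0,0,0],"roll": -0.84,"gripper": 0},
    {"slide": [0,0,0],"roll": -0.96,"gripper": 0},
    {"slide": [0,0,0],"roll": -1.08,"gripper": 0},
    {"slide": [0,0,0],"roll": -1.2,"gripper": 0}
  ]
}}

```text
clock: 14.52
position: [0.6609, -0.0047, 0.2345]
ee_rot: [1.038, 2.964, -0.0]
force: [0.5, -0.7, -3.5]
width: 0.148
```

Run:
```python
from st import *
go(.6610,-.0058,-138,.209)
```

```text
clock 14.5167
joints [-0.4021, 0.5177, 0.5188, 1.4967, -0.2662, 1.1968, 1.0544]
position [0.6609, -0.0047, 0.2345]
force [0.5186, -0.7052, -3.4737]
ft_torque [-0.0425, 0.0104, 0.024]
width 0.1477
yawx 141.39 tilt [ 0.0011 -0.0006] x [-0.7814  0.6241] y [0.6241 0.7814]
slide [-0.7 -0.8 25.5] roll -1.407
```

>>> {"fn": "jog_arm", "kwargs": {
  "increments": [
    {"slide": [-0.5,-0.7,0],"roll": -0.12,"gripper": 0},
    {"slide": [-0.5,-0.7,2],"roll": -0.24,"gripper": 0},
    {"slide": [-0.5,-0.7,4],"roll": -0.36,"gripper": 0},
    {"slide": [-0.5,-0.7,7],"roll": -0.48,"gripper": 0},
    {"slide": [-0.5,-0.7,10],"roll": -0.6,"gripper": 0},
    {"slide": [-0.5,-0.7,13],"roll": -0.72,"gripper": 0},
    {"slide": [-0.5,-0.7,16],"roll": -0.84,"gripper": 0},
    {"slide": [-0.5,-0.7,18],"roll": -0.96,"gripper": 0},
    {"slide": [-0.5,-0.7,20],"roll": -1.08,"gripper": 0},
    {"slide": [-0.5,-0.7,21],"roll": -1.2,"gripper": 0}
  ]
}}

```text
clock: 15.35
position: [0.6609, -0.0059, 0.2131]
ee_rot: [-0.816, 3.033, -0.002]
force: [0.1, -0.2, -4.2]
width: 0.147
```

Run:
```python
from st import *
go(.6610,-.0058,-138,.209)
```

```text
clock 15.35
joints [-0.2137, 0.5055, 0.2184, 1.5077, -0.1145, 1.1403, 2.1223]
position [0.6609, -0.0059, 0.2131]
force [0.0769, -0.197, -4.2098]
ft_torque [0.0475, 0.0408, 0.0276]
width 0.147
yawx -149.89 tilt [ 0.0007 -0.0011] x [-0.8651 -0.5017] y [-0.5017  0.8651]
slide [-0.2 -0.   4.1] roll -0.208
```

>>> {"fn": "jog_arm", "kwargs": {
  "increments": [
    {"slide": [0,0,1.5],"roll": 0,"gripper": 0},
    {"slide": [0,0,2.5],"roll": 0,"gripper": 0},
    {"slide": [0,0,3],"roll": 0,"gripper": 0},
    {"slide": [0,0,3.5],"roll": 0,"gripper": 0},
    {"slide": [0,0,4],"roll": 0,"gripper": 0},
    {"slide": [0,0,4.4],"roll": 0,"gripper": 0},
    {"slide": [0,0,4.8],"roll": 0,"gripper": 0},
    {"slide": [0,0,5],"roll": 0,"gripper": 0},
    {"slide": [0,0,5],"roll": 0,"gripper": 0},
    {"slide": [0,0,5],"roll": 0,"gripper": 0}
  ]
}}

```text
clock: 16.18
position: [0.6614, -0.0055, 0.209]
ee_rot: [-0.806, 3.034, -0.001]
force: [-3.7, -0.6, 9.1]
width: 0.15
```

Run:
```python
from st import *
go(.6610,-.0058,-138,.209)
```

```text
clock 16.1833
joints [-0.2138, 0.5085, 0.2185, 1.5134, -0.1168, 1.1299, 2.118]
position [0.6614, -0.0055, 0.209]
force [-3.681, -0.6249, 9.0883]
ft_torque [-0.043, 0.6757, -0.0073]
width 0.1495
yawx -150.23 tilt [ 0.0026 -0.    ] x [-0.868  -0.4966] y [-0.4966  0.868 ]
slide [ 0.5 -0.1 -0. ] roll -0.213
```

>>> {"fn": "jog_arm", "kwargs": {
  "increments": [
    {"slide": [0.2,0,0],"roll": 0.05,"gripper": 0},
    {"slide": [0.2,0,0],"roll": 0.1,"gripper": 0},
    {"slide": [0.2,0,0.2],"roll": 0.15,"gripper": 0},
    {"slide": [0.2,0,0.3],"roll": 0.2,"gripper": 0},
    {"slide": [0.2,0,0.4],"roll": 0.25,"gripper": 0},
    {"slide": [0.2,0,0.5],"roll": 0.3,"gripper": 0},
    {"slide": [0.2,0,0.5],"roll": 0.35,"gripper": 0},
    {"slide": [0.2,0,0.5],"roll": 0.4,"gripper": 0},
    {"slide": [0.2,0,0.5],"roll": 0.4,"gripper": 0},
    {"slide": [0.2,0,0.5],"roll": 0.4,"gripper": 0}
  ]
}}

```text
clock: 17.02
position: [0.6607, -0.0053, 0.2066]
ee_rot: [-0.192, 3.135, -0.001]
force: [1.3, -0.2, -4.3]
width: 0.149
```

Run:
```python
from st import *
```

```text
clock 17.0167
joints [-0.2761, 0.5165, 0.3155, 1.5223, -0.1699, 1.1295, 1.7665]
position [0.6607, -0.0053, 0.2066]
force [1.2627, -0.2363, -4.3434]
ft_torque [-0.1015, -0.3898, -0.028]
width 0.149
yawx -173.0 tilt [ 0.0003 -0.0004] x [-0.9926 -0.1218] y [-0.1218  0.9926]
```

>>> {"fn": "jog_arm", "kwargs": {
  "increments": [
    {"slide": [0,0,0.8],"roll": 0,"gripper": 0},
    {"slide": [0,0,1.6],"roll": 0,"gripper": 0},
    {"slide": [0,0,2.4],"roll": 0,"gripper": 0},
    {"slide": [0,0,3.2],"roll": 0,"gripper": 0},
    {"slide": [0,0,4],"roll": 0,"gripper": 0},
    {"slide": [0,0,4.8],"roll": 0,"gripper": 0},
    {"slide": [0,0,5.5],"roll": 0,"gripper": 0},
    {"slide": [0,0,6.2],"roll": 0,"gripper": 0},
    {"slide": [0,0,6.5],"roll": 0,"gripper": 0},
    {"slide": [0,0,6.5],"roll": 0,"gripper": 0}
  ]
}}

```text
clock: 17.85
position: [0.6605, -0.0055, 0.2001]
ee_rot: [-0.19, 3.136, -0.0]
force: [1.6, -1.2, -3.8]
width: 0.149
```

Run:
```python
from st import *
```

```text
clock 17.85
joints [-0.2746, 0.5215, 0.3136, 1.5306, -0.1718, 1.1165, 1.7674]
position [0.6605, -0.0055, 0.2001]
force [1.602, -1.1975, -3.7756]
ft_torque [-0.141, -0.4404, 0.0534]
width 0.1492
yawx -173.06 tilt [ 0.0001 -0.0001] x [-0.9927 -0.1208] y [-0.1208  0.9927]
```

>>> {"fn": "jog_arm", "kwargs": {
  "increments": [
    {"slide": [0,0,0],"roll": 0.1,"gripper": 0},
    {"slide": [0,0,0],"roll": 0.2,"gripper": 0},
    {"slide": [0,0,0],"roll": 0.3,"gripper": 0},
    {"slide": [0,0,0],"roll": 0.4,"gripper": 0},
    {"slide": [0,0,0],"roll": 0.5,"gripper": 0},
    {"slide": [0,0,0.1],"roll": 0.6,"gripper": 0},
    {"slide": [0,0,0.1],"roll": 0.7,"gripper": 0},
    {"slide": [0,0,0.1],"roll": 0.8,"gripper": 0},
    {"slide": [0,0,0.1],"roll": 0.9,"gripper": 0},
    {"slide": [0,0,0.1],"roll": 1.0,"gripper": 0}
  ]
}}

```text
clock: 18.68
position: [0.6606, -0.0057, 0.2]
ee_rot: [1.343, 2.839, -0.0]
force: [1.7, -1.6, -5.4]
width: 0.143
```

Run:
```python
from st import *
```

```text
clock 18.6833
joints [-0.4309, 0.5546, 0.5687, 1.5453, -0.3177, 1.1348, 0.8917]
position [0.6606, -0.0057, 0.2]
force [1.7455, -1.6188, -5.3519]
ft_torque [-0.5867, -0.6898, 0.1022]
width 0.1433
yawx 129.36 tilt [ 0.0003 -0.0005] x [-0.6342  0.7732] y [0.7732 0.6342]
```

>>> {"fn": "jog_arm", "kwargs": {
  "increments": [
    {"slide": [0,0,0],"roll": 0.11,"gripper": 0},
    {"slide": [0,0,0.1],"roll": 0.22,"gripper": 0},
    {"slide": [0,0,0.1],"roll": 0.33,"gripper": 0},
    {"slide": [0,0,0.2],"roll": 0.44,"gripper": 0},
    {"slide": [0,0,0.2],"roll": 0.55,"gripper": 0},
    {"slide": [0,0,0.2],"roll": 0.66,"gripper": 0},
    {"slide": [0,0,0.3],"roll": 0.77,"gripper": 0},
    {"slide": [0,0,0.3],"roll": 0.88,"gripper": 0},
    {"slide": [0,0,0.3],"roll": 0.99,"gripper": 0},
    {"slide": [0,0,0.3],"roll": 1.05,"gripper": 0}
  ]
}}

```text
clock: 19.52
position: [0.6605, -0.0058, 0.1997]
ee_rot: [2.586, 1.782, -0.001]
force: [1.1, -3.4, -3.4]
width: 0.147
```

Run:
```python
from st import *
```

```text
clock 19.5167
joints [-0.5823, 0.6245, 0.8461, 1.5589, -0.4917, 1.183, -0.0049]
position [0.6605, -0.0058, 0.1997]
force [1.0914, -3.3808, -3.3848]
ft_torque [-0.8746, -0.3314, 0.1124]
width 0.1471
yawx 69.14 tilt [ 0.     -0.0008] x [0.3562 0.9344] y [ 0.9344 -0.3562]
```

>>> {"fn": "jog_arm", "kwargs": {
  "increments": [
    {"slide": [-0.1,0,0],"roll": 0.11,"gripper": 0},
    {"slide": [-0.3,0.1,0.1],"roll": 0.22,"gripper": 0},
    {"slide": [-0.3,0.1,0.1],"roll": 0.33,"gripper": 0},
    {"slide": [-0.3,0.1,0.2],"roll": 0.44,"gripper": 0},
    {"slide": [-0.3,0.1,0.2],"roll": 0.55,"gripper": 0},
    {"slide": [-0.3,0.1,0.2],"roll": 0.66,"gripper": 0},
    {"slide": [-0.3,0.1,0.3],"roll": 0.77,"gripper": 0},
    {"slide": [-0.3,0.1,0.3],"roll": 0.88,"gripper": 0},
    {"slide": [-0.3,0.1,0.3],"roll": 0.96,"gripper": 0},
    {"slide": [-0.3,0.1,0.3],"roll": 1.0,"gripper": 0}
  ]
}}

```text
clock: 20.35
position: [0.6603, -0.0057, 0.1994]
ee_rot: [3.124, 0.327, -0.001]
force: [0.0, -2.0, -1.4]
width: 0.15
```

Run:
```python
from st import *
go(.6134,-.0938,None,.233)
```

```text
clock 20.35
joints [-0.6932, 0.7318, 1.1067, 1.568, -0.6757, 1.2694, -0.8434]
position [0.6603, -0.0057, 0.1994]
force [0.0299, -2.0438, -1.3887]
ft_torque [-0.577, 0.1351, 0.1457]
width 0.1499
yawx 11.94 tilt [-0.0004 -0.0003] x [0.9784 0.2069] y [ 0.2069 -0.9784]
slide [-64.2  76.5 -33.5] roll None
```

>>> {"fn": "jog_arm", "kwargs": {
  "increments": [
    {"slide": [0,0,0],"roll": -0.05,"gripper": 0},
    {"slide": [0,0,-5],"roll": -0.06,"gripper": 0},
    {"slide": [0,0,-13],"roll": -0.06,"gripper": 0},
    {"slide": [0,0,-24],"roll": -0.06,"gripper": 0},
    {"slide": [-6,7,-32],"roll": -0.16,"gripper": 0},
    {"slide": [-18,21,-33],"roll": -0.27,"gripper": 0},
    {"slide": [-32,38,-33],"roll": -0.39,"gripper": 0},
    {"slide": [-47,56,-33],"roll": -0.5,"gripper": 0},
    {"slide": [-58,70,-33],"roll": -0.62,"gripper": 0},
    {"slide": [-64,76.5,-33],"roll": -0.74,"gripper": 0}
  ]
}}

```text
clock: 21.18
position: [0.6128, -0.097, 0.2342]
ee_rot: [2.79, 1.442, 0.001]
force: [-0.7, -1.0, -2.4]
width: 0.148
```

>>> {"fn": "jog_arm", "kwargs": {
  "increments": [
    {"slide": [0,0,0],"roll": -0.12,"gripper": 0},
    {"slide": [0,0,0],"roll": -0.24,"gripper": 0},
    {"slide": [0,0,0],"roll": -0.36,"gripper": 0},
    {"slide": [0,0,0],"roll": -0.48,"gripper": 0},
    {"slide": [0,0,0],"roll": -0.6,"gripper": 0},
    {"slide": [0,0,0],"roll": -0.72,"gripper": 0},
    {"slide": [0,0,0],"roll": -0.84,"gripper": 0},
    {"slide": [0,0,0],"roll": -0.96,"gripper": 0},
    {"slide": [0,0,0],"roll": -1.08,"gripper": 0},
    {"slide": [0,0,0],"roll": -1.2,"gripper": 0}
  ]
}}

```text
clock: 22.02
position: [0.614, -0.0942, 0.2338]
ee_rot: [1.484, 2.768, 0.001]
force: [0.1, -0.8, -3.2]
width: 0.15
```

Run:
```python
from st import *
go(.6134,-.0938,-150,.212)
```

```text
clock 22.0167
joints [-0.353, 0.4658, 0.6264, 1.61, -0.2919, 1.1601, 0.9266]
position [0.614, -0.0942, 0.2338]
force [0.0904, -0.8235, -3.1568]
ft_torque [-0.0995, 0.0186, -0.0149]
width 0.1501
yawx 123.6 tilt [0.0008 0.0004] x [-0.5534  0.8329] y [0.8329 0.5534]
slide [ 0.7 -0.4 21.8] roll -1.508
```

>>> {"fn": "jog_arm", "kwargs": {
  "increments": [
    {"slide": [0.5,-0.3,0],"roll": -0.12,"gripper": 0},
    {"slide": [0.5,-0.3,2],"roll": -0.24,"gripper": 0},
    {"slide": [0.5,-0.3,4],"roll": -0.36,"gripper": 0},
    {"slide": [0.5,-0.3,7],"roll": -0.48,"gripper": 0},
    {"slide": [0.5,-0.3,10],"roll": -0.6,"gripper": 0},
    {"slide": [0.5,-0.3,13],"roll": -0.72,"gripper": 0},
    {"slide": [0.5,-0.3,16],"roll": -0.84,"gripper": 0},
    {"slide": [0.5,-0.3,18],"roll": -0.96,"gripper": 0},
    {"slide": [0.5,-0.3,20],"roll": -1.08,"gripper": 0},
    {"slide": [0.5,-0.3,21],"roll": -1.2,"gripper": 0}
  ]
}}

```text
clock: 22.85
position: [0.6134, -0.0942, 0.2124]
ee_rot: [-0.337, 3.123, -0.0]
force: [-0.3, 0.0, -3.7]
width: 0.15
```

>>> {"fn": "jog_arm", "kwargs": {
  "increments": [
    {"slide": [0,0,1.5],"roll": 0,"gripper": 0},
    {"slide": [0,0,2.5],"roll": 0,"gripper": 0},
    {"slide": [0,0,3],"roll": 0,"gripper": 0},
    {"slide": [0,0,3.5],"roll": 0,"gripper": 0},
    {"slide": [0,0,4],"roll": 0,"gripper": 0},
    {"slide": [0,0,4.4],"roll": 0,"gripper": 0},
    {"slide": [0,0,4.8],"roll": 0,"gripper": 0},
    {"slide": [0,0,5],"roll": 0,"gripper": 0},
    {"slide": [0,0,5],"roll": 0,"gripper": 0},
    {"slide": [0,0,5],"roll": 0,"gripper": 0}
  ]
}}

```text
clock: 23.68
position: [0.6136, -0.0937, 0.2065]
ee_rot: [-0.331, 3.124, 0.0]
force: [0.7, 0.1, -3.2]
width: 0.151
```

Run:
```python
from st import *
go(.6134,-.0938,-150,.209)
```

```text
clock 23.6833
joints [-0.1556, 0.4511, 0.3224, 1.6301, -0.1568, 1.0857, 1.9917]
position [0.6136, -0.0937, 0.2065]
force [0.7016, 0.0708, -3.2246]
ft_torque [0.0507, -0.286, -0.0159]
width 0.1509
yawx -167.91 tilt [0.0002 0.    ] x [-0.9778 -0.2094] y [-0.2094  0.9778]
slide [ 0.2 -0.  -2.5] roll -0.313
```

>>> {"fn": "jog_arm", "kwargs": {
  "increments": [
    {"slide": [0,0,0.6],"roll": 0,"gripper": 0},
    {"slide": [0,0,1.2],"roll": 0,"gripper": 0},
    {"slide": [0,0,2.0],"roll": 0,"gripper": 0},
    {"slide": [0,0,2.8],"roll": 0,"gripper": 0},
    {"slide": [0,0,3.6],"roll": 0,"gripper": 0},
    {"slide": [0,0,4.4],"roll": 0,"gripper": 0},
    {"slide": [0,0,5.2],"roll": 0,"gripper": 0},
    {"slide": [0,0,6],"roll": 0,"gripper": 0},
    {"slide": [0,0,6.4],"roll": 0,"gripper": 0},
    {"slide": [0,0,6.4],"roll": 0,"gripper": 0}
  ]
}}

```text
clock: 24.52
position: [0.6135, -0.0937, 0.1999]
ee_rot: [0.331, -3.124, -0.0]
force: [1.7, 0.0, -3.3]
width: 0.148
```

Run:
```python
from st import *
```

```text
clock 24.5167
joints [-0.1544, 0.4568, 0.3206, 1.6383, -0.159, 1.0722, 1.9938]
position [0.6135, -0.0937, 0.1999]
force [1.7289, 0.0101, -3.2852]
ft_torque [0.0233, -0.4088, -0.0267]
width 0.1479
yawx -167.9 tilt [-0.  0.] x [-0.9778 -0.2096] y [-0.2096  0.9778]
```

>>> {"fn": "jog_arm", "kwargs": {
  "increments": [
    {"slide": [0,0,0],"roll": 0.1,"gripper": 0},
    {"slide": [0,0,0],"roll": 0.2,"gripper": 0},
    {"slide": [0,0,0],"roll": 0.31,"gripper": 0},
    {"slide": [0,0,0],"roll": 0.42,"gripper": 0},
    {"slide": [0,0,0],"roll": 0.53,"gripper": 0},
    {"slide": [0,0,0.1],"roll": 0.64,"gripper": 0},
    {"slide": [0,0,0.1],"roll": 0.75,"gripper": 0},
    {"slide": [0,0,0.1],"roll": 0.86,"gripper": 0},
    {"slide": [0,0,0.1],"roll": 0.96,"gripper": 0},
    {"slide": [0,0,0.1],"roll": 1.05,"gripper": 0}
  ]
}}

```text
clock: 25.35
position: [0.6134, -0.094, 0.1997]
ee_rot: [1.287, 2.866, -0.001]
force: [2.1, -1.3, -5.3]
width: 0.145
```

>>> {"fn": "jog_arm", "kwargs": {
  "increments": [
    {"slide": [0,0,0],"roll": 0.11,"gripper": 0},
    {"slide": [0,0,0.1],"roll": 0.22,"gripper": 0},
    {"slide": [0,0,0.1],"roll": 0.33,"gripper": 0},
    {"slide": [0,0,0.2],"roll": 0.44,"gripper": 0},
    {"slide": [0,0,0.2],"roll": 0.55,"gripper": 0},
    {"slide": [0,0,0.2],"roll": 0.66,"gripper": 0},
    {"slide": [0,0,0.3],"roll": 0.77,"gripper": 0},
    {"slide": [0,0,0.3],"roll": 0.88,"gripper": 0},
    {"slide": [0,0,0.3],"roll": 0.99,"gripper": 0},
    {"slide": [0,0,0.3],"roll": 1.1,"gripper": 0}
  ]
}}

```text
clock: 26.18
position: [0.6132, -0.0941, 0.1994]
ee_rot: [2.595, 1.77, -0.001]
force: [0.6, -1.7, -5.1]
width: 0.148
```

Run:
```python
from st import *
```

```text
clock 26.1833
joints [-0.4969, 0.5644, 0.8788, 1.6678, -0.4707, 1.136, 0.136]
position [0.6132, -0.0941, 0.1994]
force [0.5936, -1.6719, -5.1333]
ft_torque [-0.6598, -0.0648, 0.0441]
width 0.1482
yawx 68.6 tilt [-0.0006 -0.0004] x [0.3649 0.931 ] y [ 0.931  -0.3649]
```

>>> {"fn": "jog_arm", "kwargs": {
  "increments": [
    {"slide": [0,0,0],"roll": 0.11,"gripper": 0},
    {"slide": [0,0,0.1],"roll": 0.22,"gripper": 0},
    {"slide": [0,0,0.1],"roll": 0.33,"gripper": 0},
    {"slide": [0,0,0.2],"roll": 0.44,"gripper": 0},
    {"slide": [0,0,0.2],"roll": 0.55,"gripper": 0},
    {"slide": [0,0,0.2],"roll": 0.66,"gripper": 0},
    {"slide": [0,0,0.3],"roll": 0.77,"gripper": 0},
    {"slide": [0,0,0.3],"roll": 0.88,"gripper": 0},
    {"slide": [0,0,0.3],"roll": 0.99,"gripper": 0},
    {"slide": [0,0,0.3],"roll": 1.1,"gripper": 0}
  ]
}}

```text
clock: 27.02
position: [0.613, -0.0938, 0.1991]
ee_rot: [-3.138, -0.153, 0.002]
force: [-0.6, -1.2, -4.2]
width: 0.149
```

Run:
```python
from st import *
go(.5728,.0417,None,.233)
```

```text
clock 27.0167
joints [-0.6254, 0.6963, 1.1742, 1.6773, -0.676, 1.2376, -0.7702]
position [0.613, -0.0938, 0.1991]
force [-0.5852, -1.2255, -4.1678]
ft_torque [-0.5357, 0.2951, 0.0761]
width 0.1493
yawx 5.58 tilt [-0.001   0.0001] x [0.9953 0.0973] y [ 0.0973 -0.9953]
slide [ -26.9 -138.8  -33.9] roll None
```

>>> {"fn": "jog_arm", "kwargs": {
  "increments": [
    {"slide": [0,0,0],"roll": -0.05,"gripper": 0},
    {"slide": [0,0,-5],"roll": -0.06,"gripper": 0},
    {"slide": [0,0,-13],"roll": -0.06,"gripper": 0},
    {"slide": [0,0,-24],"roll": -0.06,"gripper": 0},
    {"slide": [-2,-10,-32],"roll": -0.16,"gripper": 0},
    {"slide": [-7,-35,-34],"roll": -0.27,"gripper": 0},
    {"slide": [-14,-70,-34],"roll": -0.39,"gripper": 0},
    {"slide": [-21,-105,-34],"roll": -0.5,"gripper": 0},
    {"slide": [-25,-130,-34],"roll": -0.62,"gripper": 0},
    {"slide": [-27,-138.5,-34],"roll": -0.74,"gripper": 0}
  ]
}}

```text
clock: 27.85
position: [0.5717, 0.0469, 0.234]
ee_rot: [-2.857, -1.3, -0.001]
force: [-0.6, 0.2, -3.9]
width: 0.148
```

>>> {"fn": "jog_arm", "kwargs": {
  "increments": [
    {"slide": [0,0,0],"roll": -0.12,"gripper": 0},
    {"slide": [0,0,0],"roll": -0.24,"gripper": 0},
    {"slide": [0,0,0],"roll": -0.36,"gripper": 0},
    {"slide": [0,0,0],"roll": -0.48,"gripper": 0},
    {"slide": [0,0,0],"roll": -0.6,"gripper": 0},
    {"slide": [0,0,0],"roll": -0.72,"gripper": 0},
    {"slide": [0,0,0],"roll": -0.84,"gripper": 0},
    {"slide": [0,0,0],"roll": -0.96,"gripper": 0},
    {"slide": [0,0,0],"roll": -1.08,"gripper": 0},
    {"slide": [0,0,0],"roll": -1.2,"gripper": 0}
  ]
}}

```text
clock: 28.68
position: [0.5727, 0.0409, 0.2348]
ee_rot: [1.634, 2.682, 0.002]
force: [-0.2, -0.0, -3.5]
width: 0.145
```

Run:
```python
from st import *
go(.5728,.0417,-150,.212)
```

```text
clock 28.6833
joints [-0.692, 0.4001, 0.741, 1.7328, -0.2968, 1.1226, 0.6162]
position [0.5727, 0.0409, 0.2348]
force [-0.2369, -0.0348, -3.5445]
ft_torque [-0.0816, 0.0151, -0.0338]
width 0.145
yawx 117.31 tilt [0.0013 0.0006] x [-0.4588  0.8886] y [0.8886 0.4588]
slide [ 0.7  0.4 22.8] roll -1.618
```

>>> {"fn": "jog_arm", "kwargs": {
  "increments": [
    {"slide": [0.7,0.4,0],"roll": -0.12,"gripper": 0},
    {"slide": [0.7,0.4,2],"roll": -0.24,"gripper": 0},
    {"slide": [0.7,0.4,3],"roll": -0.36,"gripper": 0},
    {"slide": [0.7,0.4,4],"roll": -0.48,"gripper": 0},
    {"slide": [0.7,0.4,6],"roll": -0.6,"gripper": 0},
    {"slide": [0.7,0.4,8],"roll": -0.72,"gripper": 0},
    {"slide": [0.7,0.4,10],"roll": -0.84,"gripper": 0},
    {"slide": [0.7,0.4,12],"roll": -0.96,"gripper": 0},
    {"slide": [0.7,0.4,14],"roll": -1.08,"gripper": 0},
    {"slide": [0.7,0.4,15],"roll": -1.2,"gripper": 0}
  ]
}}

```text
clock: 29.52
position: [0.5727, 0.0415, 0.2195]
ee_rot: [-0.166, 3.136, -0.0]
force: [1.0, -1.1, -3.6]
width: 0.151
```

>>> {"fn": "jog_arm", "kwargs": {
  "increments": [
    {"slide": [0,0,1],"roll": -0.12,"gripper": 0},
    {"slide": [0,0,3],"roll": -0.24,"gripper": 0},
    {"slide": [0,0,5],"roll": -0.36,"gripper": 0},
    {"slide": [0,0,6.5],"roll": -0.48,"gripper": 0},
    {"slide": [0,0,7.5],"roll": -0.55,"gripper": 0},
    {"slide": [0,0,8.5],"roll": -0.55,"gripper": 0},
    {"slide": [0,0,9.5],"roll": -0.55,"gripper": 0},
    {"slide": [0,0,10.5],"roll": -0.55,"gripper": 0},
    {"slide": [0,0,11],"roll": -0.55,"gripper": 0},
    {"slide": [0,0,11],"roll": -0.55,"gripper": 0}
  ]
}}

```text
clock: 30.35
position: [0.5734, 0.0418, 0.2088]
ee_rot: [-1.0, 2.976, -0.001]
force: [-2.0, -0.6, 7.1]
width: 0.147
```

Run:
```python
from st import *
go(.5728,.0417,-150,.209)
```

```text
clock 30.35
joints [-0.3978, 0.3719, 0.3157, 1.7441, -0.1308, 1.0438, 2.1828]
position [0.5734, 0.0418, 0.2088]
force [-2.0219, -0.6379, 7.0931]
ft_torque [-0.1499, 0.5441, 0.0105]
width 0.1466
yawx -142.84 tilt [0.0023 0.0001] x [-0.7969 -0.6041] y [-0.6041  0.7969]
slide [ 0.5  0.3 -0.2] roll 0.125
```

>>> {"fn": "jog_arm", "kwargs": {
  "increments": [
    {"slide": [0.2,0.1,0],"roll": 0.03,"gripper": 0},
    {"slide": [0.2,0.1,0.2],"roll": 0.06,"gripper": 0},
    {"slide": [0.2,0.1,0.4],"roll": 0.09,"gripper": 0},
    {"slide": [0.2,0.1,0.4],"roll": 0.12,"gripper": 0},
    {"slide": [0.2,0.1,0.4],"roll": 0.15,"gripper": 0},
    {"slide": [0.2,0.1,0.4],"roll": 0.18,"gripper": 0},
    {"slide": [0.2,0.1,0.4],"roll": 0.21,"gripper": 0},
    {"slide": [0.2,0.1,0.4],"roll": 0.24,"gripper": 0},
    {"slide": [0.2,0.1,0.4],"roll": 0.26,"gripper": 0},
    {"slide": [0.2,0.1,0.4],"roll": 0.26,"gripper": 0}
  ]
}}

```text
clock: 31.18
position: [0.5726, 0.042, 0.2072]
ee_rot: [-0.607, 3.082, -0.0]
force: [1.2, -0.1, -2.8]
width: 0.15
```

Run:
```python
from st import *
go(.5728,.0417,-150,.209)
```

```text
clock 31.1833
joints [-0.4407, 0.3771, 0.3744, 1.7501, -0.1563, 1.0429, 1.9485]
position [0.5726, 0.042, 0.2072]
force [1.1657, -0.1261, -2.8045]
ft_torque [-0.0303, -0.3451, -0.0135]
width 0.15
yawx -157.71 tilt [ 0.0008 -0.0001] x [-0.9253 -0.3792] y [-0.3792  0.9253]
slide [-0.  -0.4 -1.8] roll -0.135
```

Dropped in (no vertical load at 0.2072). Going down onto the flange level.

>>> {"fn": "jog_arm", "kwargs": {
  "increments": [
    {"slide": [0,0,0.6],"roll": 0,"gripper": 0},
    {"slide": [0,0,1.2],"roll": 0,"gripper": 0},
    {"slide": [0,0,2.0],"roll": 0,"gripper": 0},
    {"slide": [0,0,2.8],"roll": 0,"gripper": 0},
    {"slide": [0,0,3.6],"roll": 0,"gripper": 0},
    {"slide": [0,0,4.4],"roll": 0,"gripper": 0},
    {"slide": [0,0,5.2],"roll": 0,"gripper": 0},
    {"slide": [0,0,6],"roll": 0,"gripper": 0},
    {"slide": [0,0,6.8],"roll": 0,"gripper": 0},
    {"slide": [0,0,6.8],"roll": 0,"gripper": 0}
  ]
}}

```text
clock: 32.02
position: [0.5723, 0.042, 0.2]
ee_rot: [-0.61, 3.082, -0.0]
force: [2.2, 0.7, -2.9]
width: 0.143
```

Run:
```python
from st import *
```

```text
clock 32.0167
joints [-0.4379, 0.384, 0.3714, 1.7592, -0.1594, 1.0279, 1.9534]
position [0.5723, 0.042, 0.2]
force [2.2113, 0.6754, -2.8571]
ft_torque [0.0037, -0.6766, 0.0035]
width 0.1428
yawx -157.59 tilt [ 0.0001 -0.0001] x [-0.9245 -0.3812] y [-0.3812  0.9245]
```

>>> {"fn": "jog_arm", "kwargs": {
  "increments": [
    {"slide": [-0.2,0,0],"roll": 0.1,"gripper": 0},
    {"slide": [-0.2,0,0],"roll": 0.2,"gripper": 0},
    {"slide": [-0.2,0,0],"roll": 0.31,"gripper": 0},
    {"slide": [-0.2,0,0],"roll": 0.42,"gripper": 0},
    {"slide": [-0.2,0,0],"roll": 0.53,"gripper": 0},
    {"slide": [-0.2,0,0.1],"roll": 0.64,"gripper": 0},
    {"slide": [-0.2,0,0.1],"roll": 0.75,"gripper": 0},
    {"slide": [-0.2,0,0.1],"roll": 0.86,"gripper": 0},
    {"slide": [-0.2,0,0.1],"roll": 0.96,"gripper": 0},
    {"slide": [-0.2,0,0.1],"roll": 1.05,"gripper": 0}
  ]
}}

```text
clock: 32.85
position: [0.5725, 0.0418, 0.1999]
ee_rot: [1.024, 2.97, -0.001]
force: [2.8, -2.0, -4.7]
width: 0.151
```

>>> {"fn": "jog_arm", "kwargs": {
  "increments": [
    {"slide": [0,0,0],"roll": 0.11,"gripper": 0},
    {"slide": [0,0,0.1],"roll": 0.22,"gripper": 0},
    {"slide": [0,0,0.1],"roll": 0.33,"gripper": 0},
    {"slide": [0,0,0.2],"roll": 0.44,"gripper": 0},
    {"slide": [0,0,0.2],"roll": 0.55,"gripper": 0},
    {"slide": [0,0,0.2],"roll": 0.66,"gripper": 0},
    {"slide": [0,0,0.3],"roll": 0.77,"gripper": 0},
    {"slide": [0,0,0.3],"roll": 0.88,"gripper": 0},
    {"slide": [0,0,0.3],"roll": 0.99,"gripper": 0},
    {"slide": [0,0,0.3],"roll": 1.1,"gripper": 0}
  ]
}}

```text
clock: 33.68
position: [0.5723, 0.0417, 0.1996]
ee_rot: [2.425, 1.996, -0.001]
force: [2.4, -1.7, -5.6]
width: 0.148
```

Run:
```python
from st import *
```

```text
clock 33.6833
joints [-0.7964, 0.4923, 0.9237, 1.7866, -0.4398, 1.0848, 0.0884]
position [0.5723, 0.0417, 0.1996]
force [2.4325, -1.658, -5.6441]
ft_torque [-0.787, -0.5476, 0.159]
width 0.1478
yawx 78.91 tilt [-0.0001 -0.0006] x [0.1924 0.9813] y [ 0.9813 -0.1924]
```

>>> {"fn": "jog_arm", "kwargs": {
  "increments": [
    {"slide": [0,0.2,0],"roll": 0.11,"gripper": 0},
    {"slide": [0,0.2,0.1],"roll": 0.22,"gripper": 0},
    {"slide": [0,0.2,0.1],"roll": 0.33,"gripper": 0},
    {"slide": [0,0.2,0.2],"roll": 0.44,"gripper": 0},
    {"slide": [0,0.2,0.2],"roll": 0.55,"gripper": 0},
    {"slide": [0,0.2,0.2],"roll": 0.66,"gripper": 0},
    {"slide": [0,0.2,0.3],"roll": 0.77,"gripper": 0},
    {"slide": [0,0.2,0.3],"roll": 0.88,"gripper": 0},
    {"slide": [0,0.2,0.3],"roll": 0.96,"gripper": 0},
    {"slide": [0,0.2,0.3],"roll": 1.02,"gripper": 0}
  ]
}}

```text
clock: 34.52
position: [0.5723, 0.0418, 0.1993]
ee_rot: [3.091, 0.56, -0.001]
force: [0.4, -2.2, -2.1]
width: 0.145
```

Run:
```python
from st import *
```

```text
clock 34.5167
joints [-0.9248, 0.624, 1.2057, 1.7945, -0.6313, 1.1777, -0.7332]
position [0.5723, 0.0418, 0.1993]
force [0.4402, -2.1593, -2.1404]
ft_torque [-0.7457, 0.0533, 0.1175]
width 0.1448
yawx 20.53 tilt [-0.0008 -0.0005] x [0.9365 0.3508] y [ 0.3508 -0.9365]
```

>>> {"fn": "jog_arm", "kwargs": {
  "increments": [
    {"slide": [0,0,0],"roll": -0.05,"gripper": 0},
    {"slide": [0,0,-5],"roll": -0.06,"gripper": 0},
    {"slide": [0,0,-13],"roll": -0.06,"gripper": 0},
    {"slide": [0,0,-24],"roll": -0.06,"gripper": 0},
    {"slide": [-6,7.5,-33],"roll": -0.16,"gripper": 0},
    {"slide": [-18,23,-36],"roll": -0.27,"gripper": 0},
    {"slide": [-36,45,-36],"roll": -0.39,"gripper": 0},
    {"slide": [-56,70,-36],"roll": -0.5,"gripper": 0},
    {"slide": [-76,95,-36],"roll": -0.62,"gripper": 0},
    {"slide": [-96,120,-36],"roll": -0.74,"gripper": 0}
  ]
}}

```text
clock: 35.35
position: [0.525, -0.1052, 0.2366]
ee_rot: [-2.671, -1.653, -0.002]
force: [0.6, 0.0, -4.6]
width: 0.148
```

Run:
```python
from st import *
go(.4695,-.2774,90,.2)
```

```text
clock 35.35
joints [-0.6512, 0.4039, 1.0435, 1.8325, -0.3868, 1.1271, 0.0656]
position [0.525, -0.1052, 0.2366]
force [0.6136, 0.0146, -4.5699]
ft_torque [-0.141, 0.0547, 0.0075]
width 0.1483
yawx 63.51 tilt [0.0009 0.0009] x [0.4461 0.895 ] y [ 0.895  -0.4461]
slide [-178.9   27.2   36.4] roll -0.462
```

>>> {"fn": "jog_arm", "kwargs": {
  "increments": [
    {"slide": [-25,4,0],"roll": -0.05,"gripper": 0},
    {"slide": [-51,8,0],"roll": -0.1,"gripper": 0},
    {"slide": [-77,12,0],"roll": -0.15,"gripper": 0},
    {"slide": [-103,16,0],"roll": -0.2,"gripper": 0},
    {"slide": [-129,20,0],"roll": -0.25,"gripper": 0},
    {"slide": [-150,23,0],"roll": -0.3,"gripper": 0},
    {"slide": [-167,26,0],"roll": -0.35,"gripper": 0},
    {"slide": [-176,27,0],"roll": -0.4,"gripper": 0},
    {"slide": [-179,27,0],"roll": -0.4,"gripper": 0},
    {"slide": [-179,27,0],"roll": -0.4,"gripper": 0}
  ]
}}

```text
clock: 36.18
position: [0.4684, -0.2769, 0.2363]
ee_rot: [2.3, 2.14, 0.001]
force: [-0.0, 0.4, -3.3]
width: 0.15
```

Run:
```python
from st import *
go(.4695,-.2774,90,.1027)
import cv2
for n in ("scene","top"):
    d=arm.get_image(n); np.savez(n+"4.npz",**d)
    f=d["frame"][80:260,180:360] if n=="scene" else d["frame"][140:320,260:480]
    cv2.imwrite(f"pics/{n}4.png",cv2.resize((255*(f/255.)**.5).astype(np.uint8),None,fx=3,fy=3))
def world(d):
    K=d["intrinsics"]; v,u=np.mgrid[:400,:640]; D=d["depth"].astype(float)
    P=np.stack([(u-K[0,2])*D/K[0,0],(v-K[1,2])*D/K[1,1],D],-1)-d["t"]; return P@d["R"],D
c=np.array([.5934,-.0258]); th=np.radians(-28.3); Rp=np.array([[np.cos(th),np.sin(th)],[-np.sin(th),np.cos(th)]])
for n in("scene","top"):
  for k in (0,4):
    W,D=world(np.load(f"{n}{k}.npz")); L=(W[...,:2]-c)@Rp.T
    m=(D>0)&(np.abs(L).max(-1)<.07)&(np.hypot(L[...,0],L[...,1])>.032)&(W[...,2]>.095)&(W[...,2]<.107)
    for sx in(1,-1):
        for sy in(1,-1): m&=np.hypot(L[...,0]-.05*sx,L[...,1]-.05*sy)>.023
    A=np.c_[L[m],np.ones(m.sum())]; s_,r,_,_=np.linalg.lstsq(A,W[m][:,2],rcond=None); print(n,k,m.sum(),"slopes",s_[:2].round(4),"z0 mm",(s_[2]*1e3).round(2))
```

```text
clock 36.1833
joints [-0.2327, 0.3831, 0.9206, 1.8087, -0.3384, 1.1166, 0.7324]
position [0.4684, -0.2769, 0.2363]
force [-0.0407, 0.3824, -3.3394]
ft_torque [-0.0549, 0.0318, -0.0132]
width 0.15
yawx 85.88 tilt [0.0008 0.0003] x [0.0719 0.9974] y [ 0.9974 -0.0719]
slide [ -0.5   1.1 133.6] roll -0.072
scene 0 1303 slopes [-0.0008  0.0005] z0 mm 102.37
scene 4 1301 slopes [0.0009 0.0021] z0 mm 101.68
top 0 1857 slopes [0.002  0.0012] z0 mm 100.52
top 4 1833 slopes [-0.0023  0.0025] z0 mm 99.98
```

View pics/scene4.png

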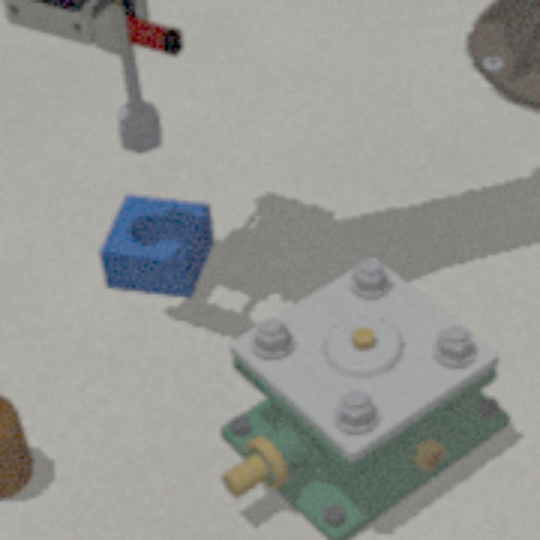

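View pics/top4.png

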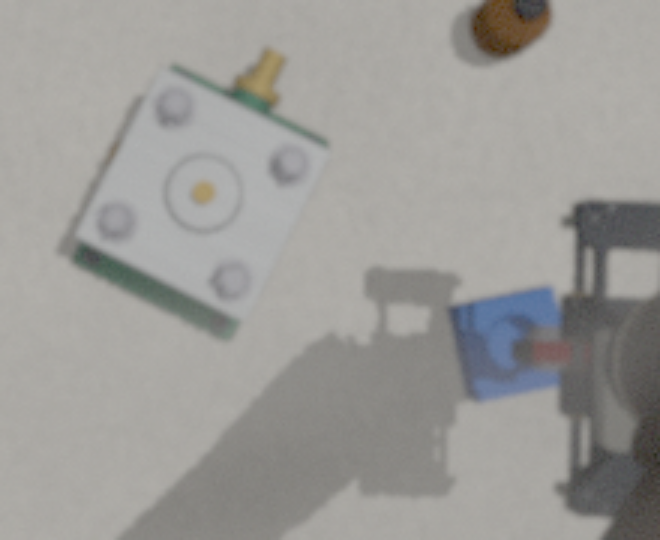

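Run:
```python
from cell import arm
import numpy as np
def world(d):
    K=d["intrinsics"]; v,u=np.mgrid[:400,:640]; D=d["depth"].astype(float)
    P=np.stack([(u-K[0,2])*D/K[0,0],(v-K[1,2])*D/K[1,1],D],-1)-d["t"]; return P@d["R"],D
c=np.array([.5934,-.0258]); th=np.radians(-28.3); Rp=np.array([[np.cos(th),np.sin(th)],[-np.sin(th),np.cos(th)]])
def fit(d):
    W,D=world(d); L=(W[...,:2]-c)@Rp.T
    m=(D>0)&(np.abs(L).max(-1)<.07)&(np.hypot(L[...,0],L[...,1])>.032)&(W[...,2]>.095)&(W[...,2]<.107)
    for sx in(1,-1):
        for sy in(1,-1): m&=np.hypot(L[...,0]-.05*sx,L[...,1]-.05*sy)>.023
    A=np.c_[L[m],np.ones(m.sum())]; return np.linalg.lstsq(A,W[m][:,2],rcond=None)[0]*1e3
for n in("scene","top"):
    print(n,"before",[fit(np.load(f"{n}{k}.npz")).round(2).tolist() for k in(0,1)])
    F=np.array([fit(arm.get_image(n)) for _ in range(8)]); print(n,"after",F.mean(0).round(2),"sd",F.std(0).round(2))
print(arm.observe()["clock"])
```

```text
scene before [[-0.84, 0.46, 102.37], [0.04, -0.44, 102.35]]
scene after [ -0.95   0.2  101.68] sd [1.03 0.6  0.04]
top before [[1.97, 1.16, 100.52], [2.6, -1.15, 100.62]]
top after [ 0.3   1.   99.94] sd [1.31 0.95 0.04]
37.0833
```

>>> {"fn": "jog_arm", "kwargs": {
  "increments": [
    {"slide": [-0.4,1,5],"roll": 0,"gripper": 0},
    {"slide": [-0.4,1,15],"roll": 0,"gripper": 0},
    {"slide": [-0.4,1,28],"roll": 0,"gripper": 0},
    {"slide": [-0.4,1,42],"roll": 0,"gripper": 0},
    {"slide": [-0.4,1,56],"roll": 0,"gripper": 0},
    {"slide": [-0.4,1,70],"roll": 0,"gripper": 0},
    {"slide": [-0.4,1,80],"roll": 0,"gripper": 0},
    {"slide": [-0.4,1,88],"roll": 0,"gripper": 0},
    {"slide": [-0.4,1,92],"roll": 0,"gripper": 0},
    {"slide": [-0.4,1,92],"roll": 0,"gripper": 0}
  ]
}}

```text
clock: 37.92
position: [0.4694, -0.2765, 0.1426]
ee_rot: [-2.295, -2.144, 0.001]
force: [-0.3, -0.2, -3.9]
width: 0.149
```

Run:
```python
from st import *
go(.4697,-.2774,90,.1027)
import cv2
for n in ("scene",):
    d=arm.get_image(n); np.savez(n+"5.npz",**d)
    f=d["frame"][80:200,170:300]
    cv2.imwrite(f"pics/{n}5.png",cv2.resize((255*(f/255.)**.5).astype(np.uint8),None,fx=5,fy=5))
```

```text
clock 37.9167
joints [-0.1555, 0.4934, 0.8358, 1.9185, -0.4532, 0.93, 0.8325]
position [0.4694, -0.2765, 0.1426]
force [-0.3495, -0.1537, -3.8935]
ft_torque [-0.0821, 0.0091, 0.0629]
width 0.1485
yawx 86.09 tilt [-0.0012  0.0003] x [0.0681 0.9977] y [ 0.9977 -0.0681]
slide [-0.9  0.4 39.9] roll -0.068
```

View pics/scene5.png

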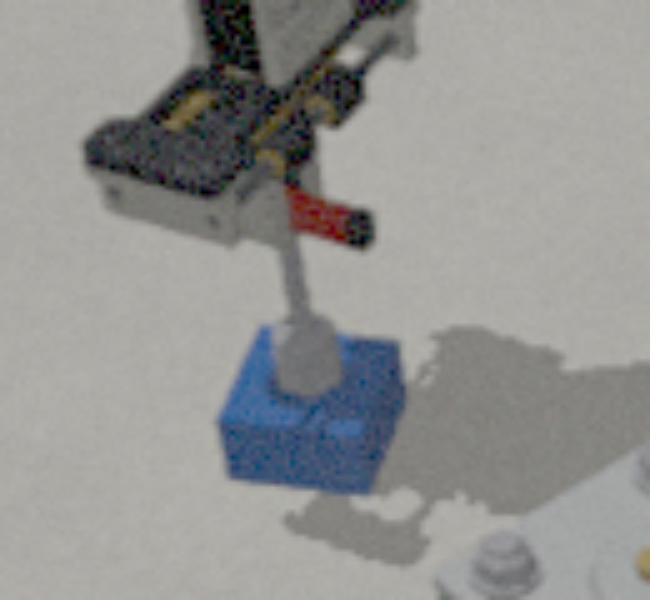

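>>> {"fn": "jog_arm", "kwargs": {
  "increments": [
    {"slide": [-0.7,0.3,3],"roll": 0,"gripper": 0},
    {"slide": [-0.7,0.3,8],"roll": 0,"gripper": 0},
    {"slide": [-0.7,0.3,14],"roll": 0,"gripper": 0},
    {"slide": [-0.7,0.3,20],"roll": 0,"gripper": 0},
    {"slide": [-0.7,0.3,26],"roll": 0,"gripper": 0},
    {"slide": [-0.7,0.3,31],"roll": 0,"gripper": 0},
    {"slide": [-0.7,0.3,35],"roll": 0,"gripper": 0},
    {"slide": [-0.7,0.3,38],"roll": 0,"gripper": 0},
    {"slide": [-0.7,0.3,39],"roll": 0,"gripper": 0},
    {"slide": [-0.7,0.3,39],"roll": 0,"gripper": 0}
  ]
}}

```text
clock: 38.8
position: [0.4699, -0.2773, 0.1042]
ee_rot: [-2.296, -2.144, 0.0]
force: [1.1, -1.1, -2.9]
width: 0.146
```

Run:
```python
from st import *
```

```text
clock 38.8
joints [-0.1165, 0.5434, 0.7898, 1.9527, -0.5083, 0.8546, 0.8784]
position [0.4699, -0.2773, 0.1042]
force [1.0513, -1.1297, -2.9498]
ft_torque [-0.0575, 0.0515, 0.0406]
width 0.1459
yawx 86.09 tilt [-0.0003  0.0001] x [0.0681 0.9977] y [ 0.9977 -0.0681]
```

>>> {"fn": "jog_arm", "kwargs": {
  "increments": [
    {"slide": [0,0,0.6],"roll": 0,"gripper": 0},
    {"slide": [0,0,1.2],"roll": 0,"gripper": 0},
    {"slide": [0,0,1.2],"roll": 0,"gripper": 0},
    {"slide": [0,0,1.2],"roll": 0,"gripper": 0.2},
    {"slide": [0,0,1.2],"roll": 0,"gripper": 0.3},
    {"slide": [0,0,1.2],"roll": 0,"gripper": 0.6},
    {"slide": [0,0,1.2],"roll": 0,"gripper": 0.7},
    {"slide": [0,0,1.2],"roll": 0,"gripper": 0.7},
    {"slide": [0,0,1.2],"roll": 0,"gripper": 0.7},
    {"slide": [0,0,1.2],"roll": 0,"gripper": 0.7}
  ]
}}

```text
clock: 39.63
position: [0.4701, -0.2773, 0.1033]
ee_rot: [2.296, 2.144, 0.0]
force: [0.2, 0.4, -0.4]
width: 0.585
```

>>> {"fn": "jog_arm", "kwargs": {
  "increments": [
    {"slide": [0,0,0],"roll": 0,"gripper": 0.7},
    {"slide": [0,0,-3],"roll": 0,"gripper": 0.7},
    {"slide": [0,0,-10],"roll": 0,"gripper": 0.7},
    {"slide": [0,0,-22],"roll": 0,"gripper": 0.7},
    {"slide": [0,0,-38],"roll": 0,"gripper": 0.7},
    {"slide": [0,0,-56],"roll": 0,"gripper": 0.7},
    {"slide": [0,0,-74],"roll": 0,"gripper": 0.7},
    {"slide": [0,0,-90],"roll": 0,"gripper": 0.7},
    {"slide": [0,0,-100],"roll": 0,"gripper": 0.7},
    {"slide": [0,0,-100],"roll": 0,"gripper": 0.7}
  ]
}}

```text
clock: 40.47
position: [0.471, -0.2782, 0.2059]
ee_rot: [2.293, 2.142, 0.003]
force: [1.2, -0.4, -0.8]
width: 0.697
```

Run:
```python
from st import *
import cv2
for n in ("scene","top"):
    d=arm.get_image(n); np.savez(n+"6.npz",**d)
    f=d["frame"][80:300,150:450] if n=="scene" else d["frame"][120:320,180:480]
    cv2.imwrite(f"pics/{n}6.png",cv2.resize((255*(f/255.)**.5).astype(np.uint8),None,fx=2.6,fy=2.6))
```

```text
clock 40.4667
joints [-0.2078, 0.4192, 0.8971, 1.8452, -0.3763, 1.0529, 0.7684]
position [0.471, -0.2782, 0.2059]
force [1.1671, -0.4155, -0.7626]
ft_torque [-0.1679, 0.0391, -0.021]
width 0.6968
yawx 86.09 tilt [ 0.0038 -0.0013] x [0.0682 0.9977] y [ 0.9977 -0.0682]
```

View pics/scene6.png

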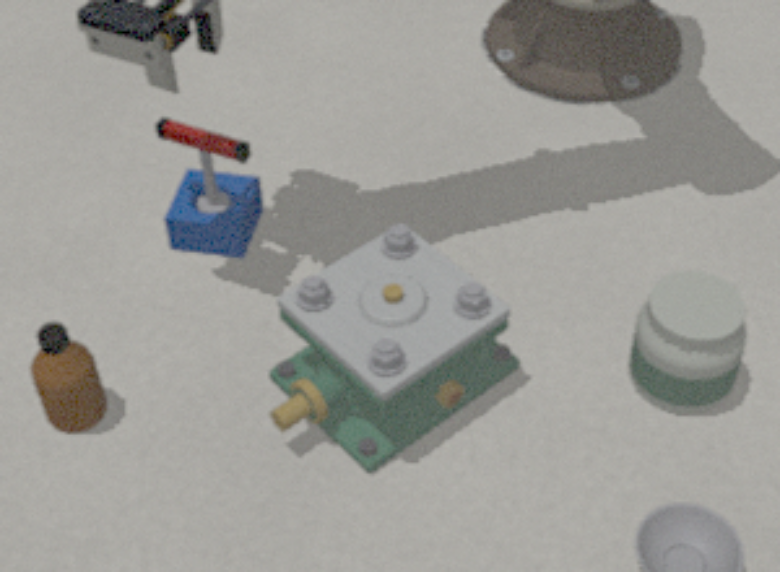

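Run:
```python
import numpy as np,cv2
d=np.load("scene6.npz"); K=d["intrinsics"]; v,u=np.mgrid[:400,:640]; D=d["depth"].astype(float)
P=np.stack([(u-K[0,2])*D/K[0,0],(v-K[1,2])*D/K[1,1],D],-1)-d["t"]; W=P@d["R"]
m=(D>0)&(W[...,2]>.122)&(W[...,2]<.14)&(np.hypot(W[...,0]-.47,W[...,1]+.277)<.08); q=W[m]
print(m.sum(),np.median(q[:,2]),np.percentile(q[:,2],[5,95]),cv2.minAreaRect(q[:,:2].astype(np.float32)))
x=q-q.mean(0); w,V=np.linalg.eigh(x.T@x); print("axis",V[:,2])
```

```text
239 0.1309194785797448 [0.12307025 0.13443125] ((0.47019243240356445, -0.2767386734485626), (0.10521805286407471, 0.018598118796944618), 85.9173355102539)
axis [-6.56686618e-02 -9.97841185e-01 -7.71801490e-04]
```

```bash
python3 -c "
from cell import arm
print(arm.sign_off())"
```

```text
the job is handed in; nothing more can be done
None
```

I gave all four nuts their half turn in cross order (c, a, then b, d), set the wrench back in its stand and handed the job in at about 40.5 s. No verdict was reported.

- **Turns:** After the socket was on each nut, the wrench turned 181° on c, 175° on a, 187° on b and 182° on d. The socket dropped straight onto b. While being felt on, it had turned about 12° on c, 23° on a and 15° on d, and the targets allowed for this and for the socket's play. The nut angles are not measured directly; I put them at 3.14 rad within about ±0.3.
- **Forces:** The highest reading between moves was about 13 N of pressing, at nut a, against the 45 N limit. The fingers stayed about 0.08 m or more above the nuts.
- **Torque at the end:** It read 0.11 to 0.15 Nm on c, a and d, but only about 0.08 Nm on b. The cover had already sunk a little by then, and the reading is noisy (about ±0.04 Nm), so I left b as it was.
- **Cover:** It sank about 0.65 mm in both cameras, close to the expected 0.7 mm. The average tilt was about 1 mrad in each view (limit 3.5). Single pictures scattered by 1 to 1.3 mrad and the two views differed slightly.
- **Wrench:** It stands released in its hole with the bar level. The bar's top is about 131 mm above the bench, as it was at the start, and within about 1 mm of the stand's centre.
- **Bystanders:** The arm never went near the tub, bottle or dish. I did not measure their positions again at the end.

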